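# Pry the snap cover off the ferrule case and slide it aside

### The job

Take the copper pick from its rest, work its flat blade into the notch in the front of the ferrule case and pry up the edge of the snap-fit cover until it springs past the two steel catches; the gripper itself must not touch the cover while it is still snapped down. Then slide the freed cover sideways off the case, without lifting it away, so that it lies flat, right side up and clear of the case on the rosewood block alongside. Finish with the pick lying level on its rest or on the bench, put down and not dropped, and leave the ferrules, the block and everything else on the bench where they are.

Things in the scene. Friction and masses are not known exactly. Their poses are not given: they have to be found in the camera images.
- case: green ferrule case, fixed, 102 x 72 mm; origin on the bench under the middle of the snapped cover; x points from the notched front to the back, z up. Front face x=-56, back x=46, sides y=-36 and 36 mm. Its flat deck, z=70 mm, carries the cover, which takes up x -38..38, y -30..30, z 70..76 mm. Under it a well: x -20..28, y -24..24, floor z=36 mm
- case_notch (a point): mouth of the notch in the case's front, on the front face: x=-56, y=0, z=67 mm of the case. The notch (yellow floor) is 24 mm wide, open above in front of the cover, floor at z=64 mm, 6 mm below the cover's underside; it runs 30 mm back along +x of the case to a solid end wall, the last 12 mm under the cover. Its front edge serves as fulcrum
- catch_l (a joint): left (+y) steel spring catch at the case's front: travel in m, 0 = home, up to 0.006 pushed out towards the front. Nose 20 mm wide, centred at y=24 mm of the case, 45-degree faces, its point 4 mm over the cover's front edge, at z=80 mm; the catch reaches x -56..-34 mm, top z=86 mm
- catch_r (a joint): right (-y) catch, the same at y=-24 mm. Raising the cover's front edge (some 8 N in all) pushes both catches out; raise it 17 mm to be sure they have sprung back beneath it; let go, the freed edge rests on the noses, some 14 mm above the deck. Pressing it down would snap it shut again
- case_lip (a point): middle of the lower front edge of the aluminium lip along the back of the case, which hooks over the cover's back edge: lip x 34..46 mm, y -36..36, underside z=77.5, top z=80.5 mm of the case. The raised cover hinges under it and can slide along it towards the block
- case_ridge (a point): top of the low ridge beside the cover's left front corner: x -38..-22 mm, y 31.5..36, 3 mm high (top z=73 mm of the case); it stops the snapped cover sliding to the block (+y) until its front edge is raised. Beside the right front corner (x -38..-22, y -36..-31.5 mm) stands a taller stop, top z=88 mm. Farther back both sides are open
- cover: loose frosted cover plate, 76 (x) x 60 (y) x 6 mm, about 50 g, snapped down on the case; origin in the middle of its underside, x axis towards the back of the case as long as it is in place, z up
- cover_edge (a point): middle of the lower front edge of the cover, just over the notch (38 mm before the cover's origin)
- block: loose rosewood shaping block, 110 (x) x 100 (y) x 69 mm, 0.62 kg, standing 3 mm from the +y side of the case and square with it, its top 1 mm lower than the case's deck; origin in the middle of its underside
- pick: copper pick, 125 mm long, 90 g: handle 16 wide (y) x 14 high (z) mm from x=-50 to +25, then a flat blade 14 wide (y) x 3 thick (z) mm to the tip at x=+75 mm; origin on the axis inside the handle, x axis towards the tip, z up. It lies level on its rest with its axis 35 mm above the bench
- pick_tip (a point): middle of the pick's blade tip, 75 mm along x from the pick's origin
- rest: fixed wooden pick rest, origin on the bench under the middle, x along the pick: base 130 x 52 x 8 mm with two saddles, at x=-38 (floor z=28 mm, 23 mm wide between cheeks that rise to z=38) and x=+50 mm (floor z=33.5 mm, 21 mm wide, cheeks to z=40). Between the saddles (x -33..45) the pick's handle is free on both sides for the fingers, down to the base at z=8 mm
- ferrule_a: horn-coloured ferrule standing in the well under the cover, 13 mm across, 24 mm high (top 10 mm below the deck); origin under its foot
- ferrule_b: second such ferrule
- ferrule_c: third such ferrule
- glue: small glue bottle with a red cap, 36 mm across, 85 mm high, a bystander
- chalk: blue chalk cube, 23 mm, a bystander
- puck: cork puck, 56 mm across, 20 mm high, a bystander
- tip_jar: glass tip jar with a brass cap, 56 mm across, 50 mm high, a bystander
- clamp: steel tip clamp standing on its foot, 32 mm across, 55 mm high, a bystander
Things that resemble listed ones, but are neither listed nor needed, are in the scene too. What is shaped like the cover but black, brown or turquoise is not meant.

How it is judged:
On the way:
1. the cover's front edge has been pried up past the catches (at least 11 mm above the deck) with the cover still on the case (z of cover_edge in the frame of case above 0.081 m and y of cover in the frame of case below 0.015 m), for 0.2 s.
At the end, for the whole second after the job is handed in: The cover lies still, flat (0.08 rad) and right side up on the rosewood block, its centre within 30 mm of the block's centre along both its axes and 64 mm or more from the case's centre line; the pick lies still and level (0.22 rad) on its rest or the bench, origin below 45 mm (x of cover in the frame of block between -0.03 and 0.03 m and y of cover in the frame of block between -0.03 and 0.03 m and y of cover in the frame of case above 0.064 m and angle between cover's own z axis and vertical below 0.08 rad and height (world z) of cover between 0.064 and 0.075 m and linear speed of each of cover, pick below 0.02 m/s and angle between pick's own x axis and vertical between 1.35 and 1.79 rad and height (world z) of pick below 0.045 m); the robot touches nothing.
It fails at once if the gripper touches the cover while it is still snapped down (contact force between the fingers and cover above 0.5 N and z of cover_edge in the frame of case below 0.076 m and y of cover in the frame of case between -0.012 and 0.012 m).
It fails at once if the cover is lifted away instead of slid (its centre more than 45 mm above the deck) (z of cover in the frame of case above 0.115 m).
It fails at once if the pick is dropped from more than about 5 cm (linear speed of pick above 1 m/s and contact force between the fingers and pick below 0.1 N).
It fails at once if a ferrule is moved by more than 8 mm (distance of any of ferrule_a, ferrule_b, ferrule_c from where it was at the start of the episode above 0.008 m).
It fails at once if the block or a bystander is moved by more than 20 mm (distance of any of block, glue, chalk, puck, tip_jar, clamp from where it was at the start of the episode above 0.02 m).
It also fails if it takes over 61 s, if anything falls off the work surface, if the arm or the gripper's body presses on something with over 40 N, if the wrist force passes 120 N, or if a joint passes its speed limit or range.

### The arm

A 6-joint arm with a two-finger parallel gripper is mounted at the origin on the work surface. World frame = base frame: x ahead of the robot, y to its left, z up, the work surface at z = 0. Lengths are in m, angles in rad, forces in N, time in s.
With the tool pointing down it reaches from about 0.25 to 0.8 m from the base axis. Payload 8.5 kg.
Tool frame: the origin (TCP) lies at the very end of the fingers, on their centre line; the grasp point (between the pads) lies 19 mm behind it (grip_point_offset is the distance from the TCP to the grasp point, in m); x points along the fingers, z is the direction in which the jaws open and shut, and the axes are right-handed (so a half turn about x gives the same grasp; the last joint's range is limited). The gripper opens to 85 mm and grips with 20 to 120 N. Pads are 22 mm wide; open, the fingers measure 114 mm over their backs; the gripper's body (76 mm by 85 mm) begins 54 mm behind the grasp point. The pads swing forward as they close: fully open they stand 13 mm farther back than shut.
Start: joints at [-1.227, 0.238, -0.013, 1.319, 0, 1.571], TCP at [0.177, -0.494, 0.231] pointing down, gripper open.
Joint ranges: [-2.66, 2.66], [-1.03, 1.9], [-1.14, 1.46], [-1.82, 2.27], [-1.45, 1.34], [-3.14, 3.14]. Speed limits (rad/s): [2.22, 2.22, 2.79, 3.14, 3.14, 3.14].

### API

Orientations are given as a unit quaternion [w, x, y, z].
In Python, from plant import observe, grab_frame, job_done, grip_point_offset gives the robot as it stands. The module is installed in compiled form; this text tells all that it offers.
- The arm moves only by the tool apply_moves, never from a script. Its argument "motion" is a list of rows, each a list of 7 numbers: the shift along the tool's x, y, z in m, then the turn, a rotation vector about the tool's x, y, z in degrees, then the closure, from 0 (fully open) to 1 (shut). A call has exactly 8 rows; each row shifts and turns the pose as measured when the row begins, along the tool's axes as they then stand; what a row does not reach is not made up. A row lasts 1/10 s, in which the tool goes at most 50 mm and 8.59 degrees, less where a joint would pass 70% of its speed; a pose out of reach is approached as far as the arm can. A call with a gripper value outside its range is refused whole. The fingers move at their own pace and stop on an object; the grip force is fixed at half the most. Time passes only in rows, so rows that do not move let the fingers close, or fill a call up. It gives the time, the measured TCP pose, the force and the opening at its end, in the units of the state.
- observe(): the state, without advancing time (a new reading comes with each control period).
- grab_frame(name): name is "scene" or "top" or "wrist"; returns a dict with "pixels" (480x640x3 uint8, red, green, blue), "intrinsics" (3x3 intrinsics, pixels), "extrinsics" (4x4, takes a point from camera to world coordinates). Camera axes: x right, y up, looking along -z (the intrinsics and any distortion apply to the point x, -y, -z); pixel columns grow to the right and rows downward; lengths in m; the calibration is good to about 2 mm. The wrist camera is an equidistant fisheye: a pixel r from the principal point sees the ray r / f radians off the axis. A picture is of the moment at which its call begins. There is no depth.
- job_done(): hands the job in, once; it reports no verdict.
The state is a dict: "time_s": time; "joint_positions": joint angles; "dq": joint speeds; "effort": joint torques, N m; "ee_pos": TCP position; "tool_rot": TCP orientation; "wrist_force": force on the tool from outside, world axes, zero at the start; "torque": the same for the moment, N m; "gripper_width": finger opening in m.
Only numpy, scipy, OpenCV 4.12 (cv2) and the standard library are available. Lean on these libraries where they do the work, as an engineer would, in place of code of your own. Each camera call takes 0.05 s, during which the arm holds its last target.

## Working session

There is one attempt and no reset: what is moved stays moved. The work goes in short steps, Python scripts to look and compute and a tool call to move; the robot and the scene stay as the last step left them, time stands still between calls to the robot, and variables do not carry over. Pictures are saved under pics/ and viewed, and the job is handed in when it is done.

Besides the shell and the picture viewer there is one more tool, called after "Emit:" by a JSON object that holds its "api" and its "payload". apply_moves: Moves the arm, as the interface text tells. Its arguments: {"type":"object","properties":{"motion":{"type":"array"}},"required":["motion"]}

```bash
mkdir -p pics; ls; python3 - <<'E'
from plant import *
import cv2
print(observe()); print(grip_point_offset)
for n in ["scene","top","wrist"]:
    f=grab_frame(n); cv2.imwrite(f"pics/a_{n}.png",f["pixels"][:,:,::-1]); print(n,f["intrinsics"],f["extrinsics"])
    print(f.keys())
E
```

```text
pics
{'time_s': 0.0, 'joint_positions': array([-1.22698761e+00,  2.38783315e-01, -1.42412265e-02,  1.31919986e+00,
        7.95353899e-06,  1.57078742e+00]), 'dq': array([ 0.00114868, -0.00022745,  0.00020549,  0.00082146,  0.00042874,
        0.00020585]), 'effort': array([ 9.55346950e-04, -5.38781333e+01,  3.46444845e+01,  1.83357712e-02,
        1.90509800e-04, -3.45338670e-06]), 'ee_pos': array([ 0.17682899, -0.49388988,  0.23068137]), 'tool_rot': array([ 0.57775033,  0.40739123,  0.57857274, -0.40680526]), 'wrist_force': array([-0.25789005,  0.10607968,  0.23664042]), 'torque': array([0.05208226, 0.02627943, 0.00949417]), 'gripper_width': 0.08553580439439125}
0.0187
scene [[526.91632289   0.         328.69500009]
 [  0.         526.91632289 237.89564789]
 [  0.           0.           1.        ]] [[-0.52135539 -0.71890712  0.45974025  1.02352085]
 [ 0.85327762 -0.43269478  0.29101983  0.35058558]
 [-0.01028902  0.54401082  0.83901511  0.97769907]
 [ 0.          0.          0.          1.        ]]
dict_keys(['pixels', 'intrinsics', 'extrinsics'])
top [[440.7900928    0.         
[... 169 characters left out ...]
9.99991773e-01  6.84924113e-04 -3.99813988e-03  3.76849203e-02]
 [-3.85687311e-03  1.44764422e-01  9.89458633e-01  1.22419858e+00]
 [ 0.00000000e+00  0.00000000e+00  0.00000000e+00  1.00000000e+00]]
dict_keys(['pixels', 'intrinsics', 'extrinsics'])
wrist [[371.64829954   0.         316.50732362]
 [  0.         371.64829954 234.21046301]
 [  0.           0.           1.        ]] [[ 3.37364710e-01  9.08506430e-01  2.46578829e-01  2.39680671e-01]
 [-9.41373814e-01  3.25760678e-01  8.77229945e-02 -4.72068243e-01]
 [-6.28781963e-04 -2.61717495e-01  9.65144319e-01  3.71439219e-01]
 [ 0.00000000e+00  0.00000000e+00  0.00000000e+00  1.00000000e+00]]
dict_keys(['pixels', 'intrinsics', 'extrinsics'])
```

View pics/a_scene.png

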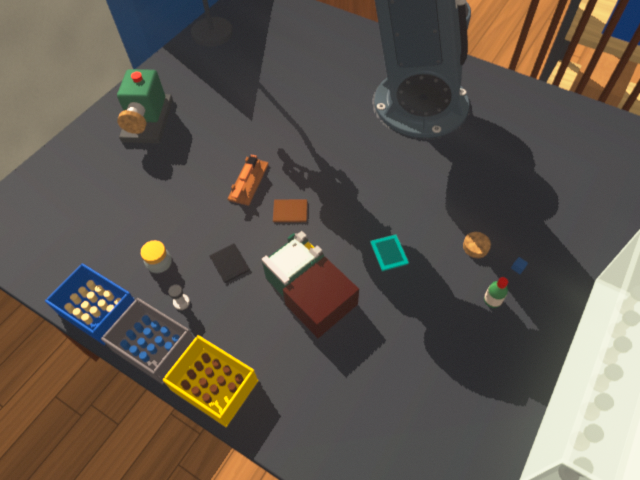

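View pics/a_top.png

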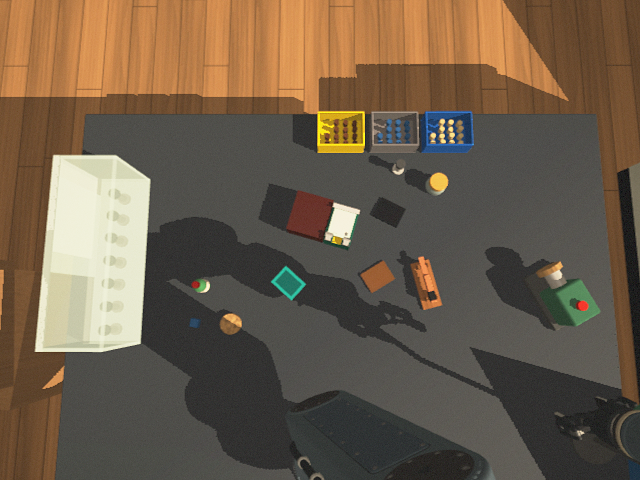

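View pics/a_wrist.png

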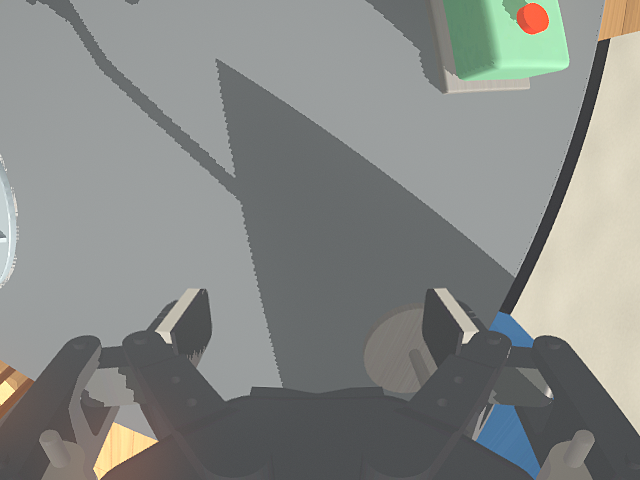

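The scene view shows the case at (292,262), the block at (322,293) and the pick on its rest at (248,180). In the top view they are at (340,228), (308,215) and (426,282). I'll zoom in next.

```bash
python3 - <<'E'
import cv2
s=cv2.imread("pics/a_scene.png"); t=cv2.imread("pics/a_top.png")
cv2.imwrite("pics/b1.png",cv2.resize(s[140:340,220:370],None,fx=4,fy=3*4/4*1.0 and 3 or 3) if 0 else cv2.resize(s[220:340,250:370],(600,600),interpolation=cv2.INTER_CUBIC))
cv2.imwrite("pics/b2.png",cv2.resize(t[180:260,280:380],(800,640)[:2] if 0 else (750,600),interpolation=cv2.INTER_CUBIC))
cv2.imwrite("pics/b3.png",cv2.resize(t[245:325,380:480],(750,600),interpolation=cv2.INTER_CUBIC))
cv2.imwrite("pics/b4.png",cv2.resize(s[145:215,220:290],(600,600),interpolation=cv2.INTER_CUBIC))
E
```

```text
(no output)
```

View pics/b1.png

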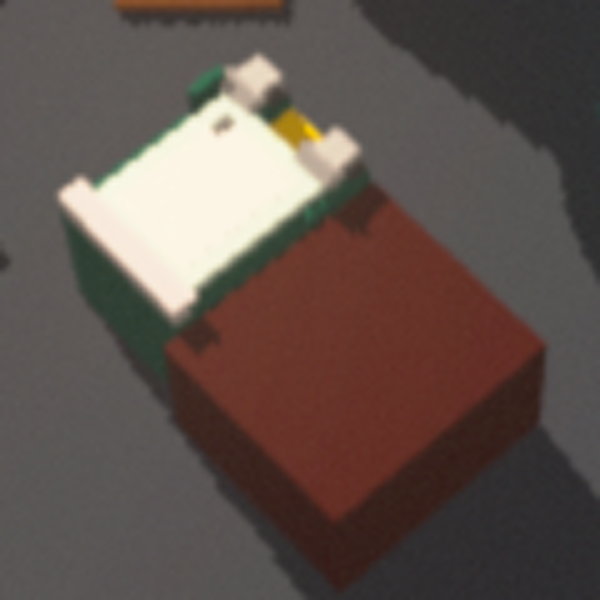

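View pics/b2.png

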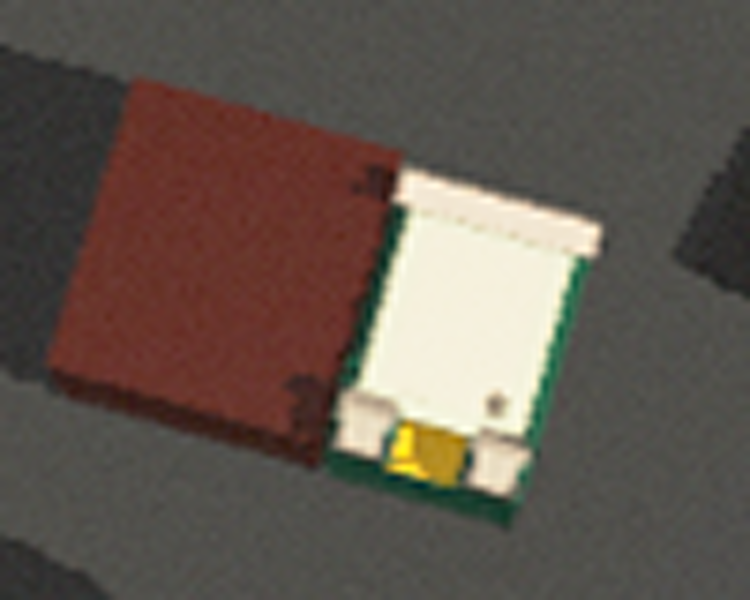

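View pics/b3.png

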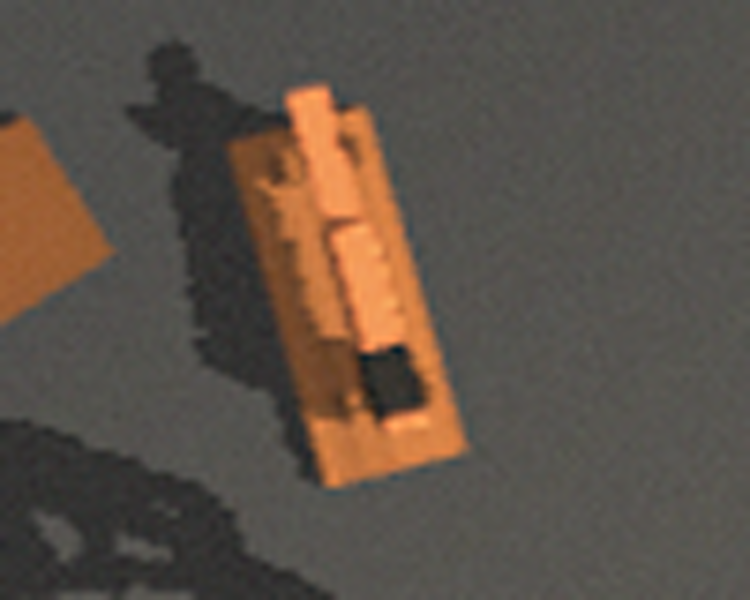

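View pics/b4.png

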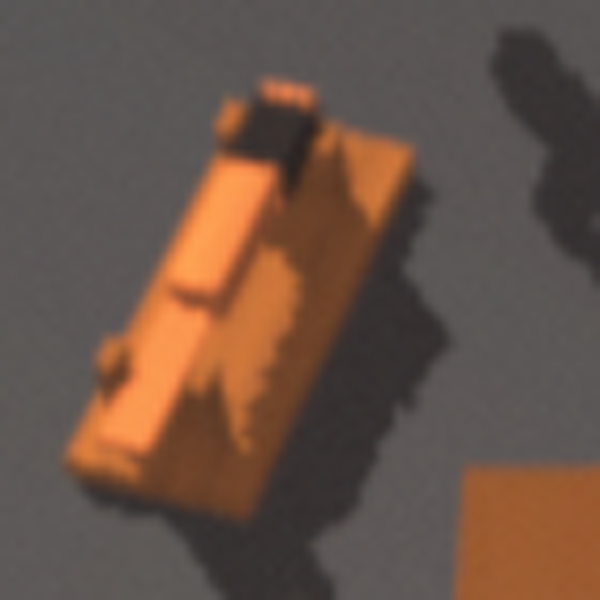

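```bash
cat > h.py <<'E'
import numpy as np, cv2
from scipy.optimize import least_squares
from scipy.spatial.transform import Rotation as R
def proj(f,P,fish=False):
    K,T=f["intrinsics"],f["extrinsics"]; P=np.atleast_2d(P)
    c=(P-T[:3,3])@T[:3,:3]; x,y,z=c[:,0],-c[:,1],-c[:,2]
    if fish:
        r=np.hypot(x,y); th=np.arctan2(r,z); s=th/np.maximum(r,1e-12)
        u=np.c_[x*s,y*s]
    else: u=np.c_[x/z,y/z]
    return u*[K[0,0],K[1,1]]+[K[0,2],K[1,2]]
def pose(p,L):
    L=np.atleast_2d(np.array(L,float))/1000; c,s=np.cos(p[2]),np.sin(p[2])
    return np.c_[p[0]+c*L[:,0]-s*L[:,1],p[1]+s*L[:,0]+c*L[:,1],L[:,2]]
def fit(obs,p0):
    # obs: list of (frame, fish, local pts mm, pixels)
    fun=lambda p:np.concatenate([(proj(f,pose(p,L),k)-np.array(px)).ravel() for f,k,L,px in obs])
    r=least_squares(fun,p0,loss='soft_l1'); return r.x,fun(r.x).reshape(-1,2)
E
python3 - <<'E'
from h import *; from plant import *
import pickle
s=grab_frame("scene");t=grab_frame("top")
pickle.dump({k:{q:f[q] for q in("intrinsics","extrinsics")} for k,f in(("s",s),("t",t))},open("cal.pkl","wb"))
A=np.array
b2=lambda l:A(l)/7.5+[280,180]; b1=lambda l:A(l)/5+[250,220]; b3=lambda l:A(l)/7.5+[380,245]; b4=lambda l:A(l)*70/600+[220,145]
np.set_printoptions(precision=4,suppress=True)
for nm,obs,p0 in [
 ("case",[(t,0,[[46,36,80.5],[46,-36,80.5],[34,-36,80.5],[34,36,80.5],[-56,-36,0]],b2([[403,168],[604,215],[600,257],[393,205],[512,528]])),
          (s,0,[[46,-36,80.5],[46,36,80.5],[34,36,80.5]],b1([[60,193],[178,320],[200,298]]))],[.45,0,0]),
 ("block",[(t,0,[[55,50,69],[55,-50,69],[-55,-50,69],[-55,50,69]],b2([[138,80],[402,153],[325,440],[50,372]])),
          (s,0,[[55,-50,69],[-55,-50,69],[-55,50,69],[55,50,69]],b1([[165,345],[378,183],[547,345],[335,520]]))],[.45,0.07,0]),
 ("rest",[(t,0,[[65,26,8],[65,-26,8],[-65,-26,8],[-65,26,8]],b3([[230,142],[368,105],[468,448],[328,488]])),
          (s,0,[[65,-26,8],[65,26,8],[-65,26,8]],b4([[65,465],[245,520],[413,148]]))],[.3,-.2,0]),
 ("pick",[(t,0,[[75,7,36.5],[75,-7,36.5],[25,8,42],[25,-8,42],],b3([[285,93],[330,85],[330,224],[378,215]])),
          (s,0,[[75,-7,36.5],[75,7,36.5],[25,-8,42],[25,8,42],[-50,-8,42],[-50,8,42]],b4([[100,437],[152,452],[170,285],[222,300],[262,82],[318,92]]))],[.3,-.2,0]),
 ]:
    p,r=fit(obs,p0); print(nm,p,np.degrees(p[2])); print(r.round(1).tolist())
E
```

```text
case [ 0.6112 -0.002  -0.2616] -14.988976463234662
[[-0.5, 0.8], [-1.0, 1.5], [-1.6, 0.2], [-0.3, 0.2], [0.0, 0.4], [-1.4, 1.6], [-1.2, -0.6], [-0.9, 0.0]]
block [ 0.6343  0.0835 -0.2832] -16.22381204256004
[[-0.7, 0.4], [-0.2, 0.8], [-1.5, 1.5], [-0.9, 0.1], [-0.8, 0.3], [-1.2, -0.4], [-0.3, -0.2], [-0.5, 0.6]]
rest [ 0.4535 -0.2342  0.2639] 15.121156695726091
[[-0.7, 0.3], [-1.1, 0.3], [-0.5, 0.4], [-0.1, 0.1], [-0.7, 0.2], [-0.6, -1.3], [-0.9, 0.5]]
pick [ 0.4521 -0.2341  0.2534] 14.519419417825814
[[-0.1, 0.9], [-1.2, 0.6], [-0.8, 1.3], [-1.5, 1.0], [-0.7, 0.5], [-1.0, 0.2], [-1.3, 0.0], [-0.8, -0.2], [0.0, 0.0], [-0.2, 0.3]]
```

```bash
cat >> h.py <<'E'
import sys
def toolR(xdir,zdir):
    x=np.array(xdir,float);x/=np.linalg.norm(x);z=np.array(zdir,float);z-=x*(z@x);z/=np.linalg.norm(z)
    return R.from_matrix(np.c_[x,np.cross(z,x),z])
def cur(o):
    q=o["tool_rot"]; return np.array(o["ee_pos"]),R.from_quat([q[1],q[2],q[3],q[0]])
def plan(p1,r1,n,grip,o,p0r0=None):
    """straight line, n rows; prints rows"""
    p,r=p0r0 or cur(o)
    rel=(r.inv()*r1).as_rotvec(); 
    print("dist %.1f mm, rot %.1f deg"%(1000*np.linalg.norm(p1-p),np.degrees(np.linalg.norm(rel))))
    for i in range(n):
        ra=r*R.from_rotvec(rel*i/n); rb=r*R.from_rotvec(rel*(i+1)/n)
        d=ra.inv().apply((p1-p)/n); w=np.degrees((ra.inv()*rb).as_rotvec())
        print([float(round(v,4)) for v in d]+[float(round(v,2)) for v in w]+[grip])
E
python3 - <<'E'
from h import *; from plant import *
o=observe(); p,r=cur(o); print(r.as_matrix().round(3))
yaw=.258
zd=np.array([-np.sin(yaw),np.cos(yaw),0])
for s in(1,-1):
  print(s); plan(np.array([.445,-.236,.16]),toolR([0,0,-1],s*zd),8,0,o)
E
```

```text
[[-0.     0.941  0.337]
 [ 0.001  0.337 -0.941]
 [-1.     0.    -0.001]]
1
dist 378.9 mm, rot 175.1 deg
[0.0089, 0.0424, -0.0191, -21.89, -0.0, -0.01, 0]
[0.0089, 0.0465, -0.0019, -21.89, -0.0, -0.01, 0]
[0.0089, 0.0438, 0.0156, -21.89, -0.0, -0.01, 0]
[0.0089, 0.0349, 0.0308, -21.89, -0.0, -0.01, 0]
[0.0089, 0.0209, 0.0416, -21.89, -0.0, -0.01, 0]
[0.0089, 0.0039, 0.0464, -21.89, -0.0, -0.01, 0]
[0.0089, -0.0137, 0.0445, -21.89, -0.0, -0.01, 0]
[0.0089, -0.0293, 0.0362, -21.89, -0.0, -0.01, 0]
-1
dist 378.9 mm, rot 4.9 deg
[0.0089, 0.0424, -0.0191, 0.61, -0.01, 0.0, 0]
[0.0089, 0.0422, -0.0195, 0.61, -0.01, 0.0, 0]
[0.0089, 0.042, -0.02, 0.61, -0.01, 0.0, 0]
[0.0089, 0.0418, -0.0204, 0.61, -0.01, 0.0, 0]
[0.0089, 0.0416, -0.0209, 0.61, -0.01, 0.0, 0]
[0.0089, 0.0413, -0.0213, 0.61, -0.01, 0.0, 0]
[0.0089, 0.0411, -0.0218, 0.61, -0.01, 0.0, 0]
[0.0089, 0.0409, -0.0222, 0.61, -0.01, 0.0, 0]
```

Emit:
{"api": "apply_moves", "payload": {"motion": [[0.009,0.042,-0.019,0.6,0,0,0],[0.009,0.042,-0.0195,0.6,0,0,0],[0.009,0.042,-0.02,0.6,0,0,0],[0.009,0.042,-0.0205,0.6,0,0,0],[0.009,0.0415,-0.021,0.6,0,0,0],[0.009,0.0415,-0.0215,0.6,0,0,0],[0.009,0.041,-0.022,0.6,0,0,0],[0.009,0.041,-0.022,0.6,0,0,0]]}}

```text
time_s: 1.05
ee_pos: [0.4513, -0.2329, 0.1567]
tool_rot: [0.559, 0.434, 0.556, -0.436]
wrist_force: [0.9, -0.2, 0.1]
gripper_width: 0.0854
```

```bash
python3 - <<'E'
from h import *; from plant import *
import pickle
f=grab_frame("wrist"); print(observe()["time_s"])
pickle.dump(f,open("w1.pkl","wb"))
im=f["pixels"][:,:,::-1].copy(); cv2.imwrite("pics/c_w.png",im)
print(proj(f,pose([.4525,-.2345,.258],[[75,7,36.5],[75,-7,36.5],[25,8,42],[25,-8,42],[-33,-8,42],[-50,-8,42],[-50,8,42]]),True).round(1))
E
```

```text
1.1
[[306.2 123.1]
 [326.4 122.8]
 [305.7 195. ]
 [328.8 194.7]
 [329.1 273. ]
 [329.1 294. ]
 [307.8 294.3]]
```

View pics/c_w.png

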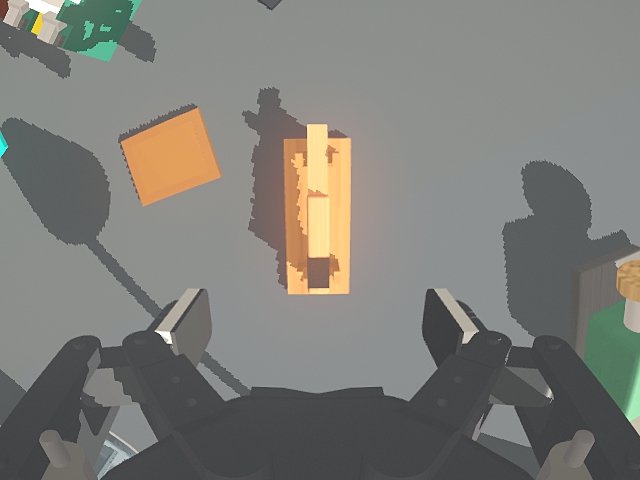

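Wrist view: the blade tip is at (307–327,124) and the handle front at (308–329,195), which matches the predicted pose to about 1 px. Descending to grasp.

```bash
python3 - <<'E'
from h import *; from plant import *
o=observe(); 
yaw=.258
zd=np.array([-np.sin(yaw),np.cos(yaw),0])
plan(np.array([.447,-.2363,.018]),toolR([0,0,-1],-zd),5,0,o)
E
```

```text
dist 137.7 mm, rot 0.6 deg
[0.0274, -0.0021, 0.001, -0.11, 0.02, -0.03, 0]
[0.0274, -0.0021, 0.001, -0.11, 0.02, -0.03, 0]
[0.0274, -0.0021, 0.001, -0.11, 0.02, -0.03, 0]
[0.0274, -0.0021, 0.0011, -0.11, 0.02, -0.03, 0]
[0.0274, -0.0021, 0.0011, -0.11, 0.02, -0.03, 0]
```

Emit:
{"api": "apply_moves", "payload": {"motion": [[0.03,-0.002,0.001,0,0,0,0],[0.03,-0.002,0.001,-0.1,0,0,0],[0.03,-0.002,0.001,-0.1,0,0,0],[0.025,-0.002,0.001,-0.1,0,0,0],[0.015,-0.002,0.001,-0.1,0,0,0],[0.005,0,0,0,0,0,0],[0,0,0,0,0,0,0.5],[0,0,0,0,0,0,0.5]]}}

```text
time_s: 1.9
ee_pos: [0.4512, -0.2325, 0.0156]
tool_rot: [0.563, 0.43, 0.56, -0.429]
wrist_force: [0.5, 0.8, 0.8]
gripper_width: 0.0593
```

Emit:
{"api": "apply_moves", "payload": {"motion": [[-0.002,-0.005,0.003,0,0,0,0.5],[0,0,0,0,0,0,0.5],[0,0,0,0,0,0,0.5],[0,0,0,0,0,0,1],[0,0,0,0,0,0,1],[0,0,0,0,0,0,1],[0,0,0,0,0,0,1],[0,0,0,0,0,0,1]]}}

```text
time_s: 2.7
ee_pos: [0.4488, -0.2381, 0.0211]
tool_rot: [0.565, 0.431, 0.558, -0.429]
wrist_force: [-0.4, 0.4, 0.7]
gripper_width: 0.0147
```

```bash
cat >> h.py <<'E'
CASE=np.array([.6112,-.002,-.2616])
TIP=np.array([-.0139,.079,0.])   # tip in tool frame
def pk(yaw,pitch):
    """tool rotation for pick yaw, pitch (tip up +, deg)"""
    p=np.radians(pitch); r=R.from_euler('z',yaw)
    xd=r.apply([np.sin(p),0,-np.cos(p)]); zd=r.apply([0,-1,0])
    return toolR(xd,zd)
def tcp_for_tip(local_mm,pitch,case=None):
    c=CASE if case is None else case
    rr=pk(c[2],pitch); return pose(c,[local_mm])[0]-rr.apply(TIP),rr
E
python3 - <<'E'
from h import *; from plant import *
o=observe(); p,r=cur(o)
p2,r2=tcp_for_tip([-85,0,110],0); print(p2)
up=p+[0,0,.11]
plan(p2,r2,6,1,o,(up,r))
E
```

```text
[0.4527797  0.04041474 0.0961    ]
dist 280.8 mm, rot 30.2 deg
[0.0057, 0.0127, -0.0447, 5.02, 0.04, -0.09, 1]
[0.0057, 0.0088, -0.0456, 5.02, 0.04, -0.09, 1]
[0.0057, 0.0048, -0.0462, 5.02, 0.04, -0.09, 1]
[0.0057, 0.0007, -0.0464, 5.02, 0.04, -0.09, 1]
[0.0057, -0.0034, -0.0463, 5.02, 0.04, -0.09, 1]
[0.0058, -0.0074, -0.0458, 5.02, 0.04, -0.09, 1]
```

Emit:
{"api": "apply_moves", "payload": {"motion": [[-0.03,0,0,0,0,0,1],[-0.045,0,0,0,0,0,1],[-0.035,0,0,0,0,0,1],[0.005,0.013,-0.0445,5,0,0,1],[0.005,0.009,-0.0455,5,0,0,1],[0.005,0.005,-0.046,5,0,0,1],[0.005,0.0,-0.046,5,0,0,1],[0.005,-0.003,-0.046,5,0,0,1]]}}

```text
time_s: 3.5
ee_pos: [0.4486, -0.0453, 0.1089]
tool_rot: [0.463, 0.542, 0.473, -0.517]
wrist_force: [0.5, -0.5, -0.1]
gripper_width: 0.0146
```

```bash
python3 - <<'E'
from h import *; from plant import *
o=observe(); p,r=cur(o)
p2,r2=tcp_for_tip([-85,0,110],0); print(p2)
plan(p2,r2,2,1,o)
E
```

```text
[0.4527797  0.04041474 0.0961    ]
dist 86.8 mm, rot 8.2 deg
[0.0079, -0.0033, -0.0425, 3.96, -1.05, -0.27, 1]
[0.0071, -0.0062, -0.0423, 3.96, -1.05, -0.27, 1]
```

Emit:
{"api": "apply_moves", "payload": {"motion": [[0.007,-0.003,-0.038,4,-1,-0.3,1],[0.006,-0.006,-0.036,4,-1,-0.3,1],[0,-0.002,-0.008,0,0,0,1],[0,0,0,0,0,0,1],[0,0,0,0,0,0,1],[0,0,0,0,0,0,1],[0,0,0,0,0,0,1],[0,0,0,0,0,0,1]]}}

```text
time_s: 4.3
ee_pos: [0.4345, -0.0494, 0.0988]
tool_rot: [0.439, 0.556, 0.476, -0.521]
wrist_force: [-0.3, -0.5, -0.2]
gripper_width: 0.0149
```

```bash
python3 - <<'E'
from h import *; from plant import *
import pickle
f=grab_frame("wrist"); o=observe(); p,r=cur(o); print(p,o["time_s"])
p2,r2=tcp_for_tip([-85,0,110],0); plan(p2,r2,1,1,o)
pickle.dump((f,o),open("w2.pkl","wb"))
im=f["pixels"][:,:,::-1].copy(); cv2.imwrite("pics/d_w.png",im)
print("tip",proj(f,p+r.apply([TIP+[0,0,.007],TIP-[0,0,.007]]),True).round(1))
L=[[-56,12,64],[-56,-12,64],[-38,-12,76],[-38,12,76],[-38,-30,76],[34,-36,80.5],[34,36,80.5],[46,-36,80.5],[46,36,80.5],[-56,-34,86],[-56,-14,86],[-56,14,86],[-56,34,86]]
for l,q in zip(L,proj(f,pose(CASE,L),True)): print(l,q.round(1)); cv2.circle(im,tuple(int(round(v)) for v in q),2,(0,0,255),-1)
cv2.imwrite("pics/d_w2.png",cv2.resize(im[0:300,170:470],(600,600),interpolation=cv2.INTER_CUBIC))
E
```

```text
[ 0.43448763 -0.04938578  0.09883319] 4.35
dist 91.7 mm, rot 7.0 deg
[0.0093, 0.0036, -0.0911, 5.67, -4.1, 0.62, 1]
tip [[335.9 100.1]
 [294.2 100.1]]
[-56, 12, 64] [141.7  57.5]
[-56, -12, 64] [182.2  55.6]
[-38, -12, 76] [176.6  15.7]
[-38, 12, 76] [134.3  19.7]
[-38, -30, 76] [211.5  13.8]
[34, -36, 80.5] [ 243.2 -114.3]
[34, 36, 80.5] [118.  -93.2]
[46, -36, 80.5] [ 247.1 -130.9]
[46, 36, 80.5] [ 123.  -109.5]
[-56, -34, 86] [207.4  45.6]
[-56, -14, 86] [166.3  47. ]
[-56, 14, 86] [115.6  50.9]
[-56, 34, 86] [84.3 54.5]
```

View pics/d_w2.png

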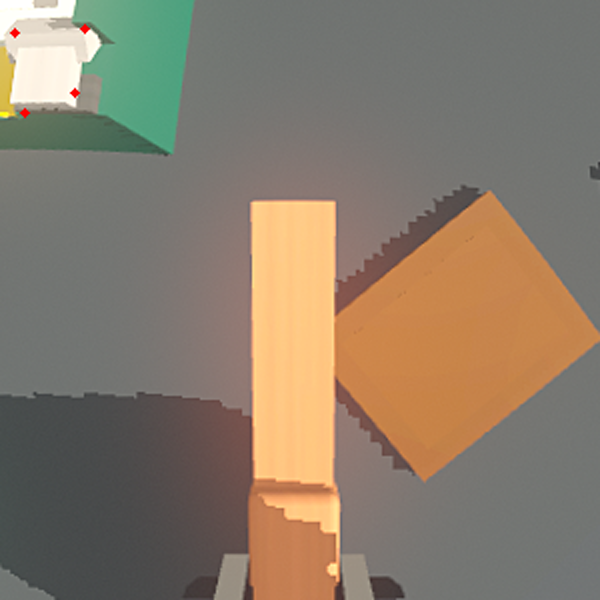

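View pics/d_w.png

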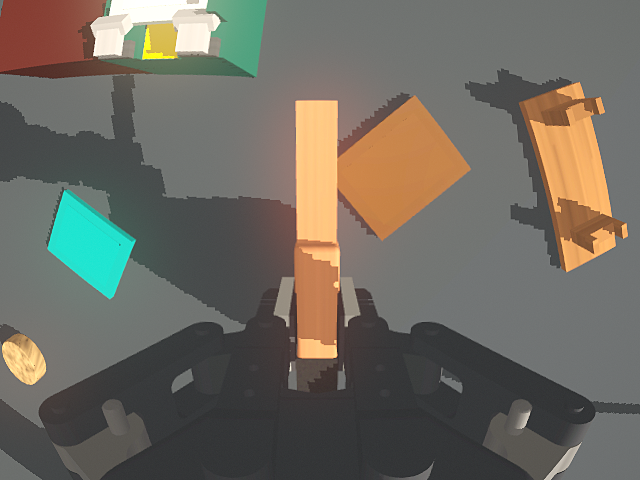

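```bash
python3 - <<'E'
from h import *; from plant import *
o=observe(); print(o["joint_positions"].round(3),o["dq"].round(3),o["effort"].round(1),o["wrist_force"],o["torque"])
E
```

```text
[-0.164  0.186 -0.447  0.946  0.072  3.14 ] [ 0.005 -0.001 -0.003 -0.002  0.001  0.   ] [ -0.  -45.   29.8   0.1   0.3  -0. ] [-5.80996076e-01 -8.82943897e-01  5.72280780e-05] [-0.08676454  0.05829901  0.00374793]
```

The wrist view shows the held pick with its tip at (296–338,100), as modelled. Joint 6 has stopped at its +3.14 limit, so I'll unwind it by a full turn the other way in free space.

Emit:
{"api": "apply_moves", "payload": {"motion": [[-0.01,0,0,-8.5,0,0,1],[-0.01,0,0,-8.5,0,0,1],[-0.01,0,0,-8.5,0,0,1],[0,0,0,-8.5,0,0,1],[0,0,0,-8.5,0,0,1],[0,0,0,-8.5,0,0,1],[0,0,0,-8.5,0,0,1],[0,0,0,-8.5,0,0,1]]}}

```text
time_s: 5.15
ee_pos: [0.4348, -0.0512, 0.1304]
tool_rot: [0.677, 0.21, 0.687, -0.16]
wrist_force: [0.6, 0.3, 0.0]
gripper_width: 0.0152
```

Emit:
{"api": "apply_moves", "payload": {"motion": [[0,0,0,-8.5,0,0,1],[0,0,0,-8.5,0,0,1],[0,0,0,-8.5,0,0,1],[0,0,0,-8.5,0,0,1],[0,0,0,-8.5,0,0,1],[0,0,0,-8.5,0,0,1],[0,0,0,-8.5,0,0,1],[0,0,0,-8.5,0,0,1]]}}

```text
time_s: 5.95
ee_pos: [0.4353, -0.0505, 0.1307]
tool_rot: [0.677, -0.209, 0.657, 0.256]
wrist_force: [0.0, -0.2, -1.5]
gripper_width: 0.0147
```

```bash
python3 - <<'E'
from h import *; from plant import *
o=observe(); print(o["joint_positions"].round(3)); p,r=cur(o); print(p,r.as_matrix().round(3))
E
```

```text
[-0.166  0.156 -0.391  1.029  0.071  0.735]
[ 0.4352784  -0.05054804  0.13070414] [[ 0.006 -0.621  0.783]
 [ 0.071  0.782  0.62 ]
 [-0.997  0.052  0.049]]
```

Emit:
{"api": "apply_moves", "payload": {"motion": [[0,0,0,-8.5,0,0,1],[0,0,0,-8.5,0,0,1],[0,0,0,-8.5,0,0,1],[0,0,0,-8.5,0,0,1],[0,0,0,-8.5,0,0,1],[0,0,0,-8.5,0,0,1],[0,0,0,-8.5,0,0,1],[0,0,0,-8.5,0,0,1]]}}

```text
time_s: 6.75
ee_pos: [0.4357, -0.0499, 0.131]
tool_rot: [0.441, -0.556, 0.398, 0.582]
wrist_force: [0.3, -0.1, -1.0]
gripper_width: 0.015
```

Emit:
{"api": "apply_moves", "payload": {"motion": [[0,0,0,-8.5,0,0,1],[0,0,0,-8.5,0,0,1],[0,0,0,-8.5,0,0,1],[0,0,0,-8.5,0,0,1],[0,0,0,-8.5,0,0,1],[0,0,0,-8.5,0,0,1],[0,0,0,-8.5,0,0,1],[0,0,0,-8.5,0,0,1]]}}

```text
time_s: 7.55
ee_pos: [0.4361, -0.0493, 0.1313]
tool_rot: [-0.05, 0.708, -0.0, -0.705]
wrist_force: [0.0, 0.1, -1.0]
gripper_width: 0.0149
```

```bash
python3 - <<'E'
from h import *; from plant import *
o=observe(); print(o["joint_positions"].round(3)); p,r=cur(o); print(p)
p2,r2=tcp_for_tip([-80,0,95],-4); print(p2); plan(p2,r2,7,1,o)
E
```

```text
[-0.162  0.156 -0.39   1.029  0.071 -1.662]
[ 0.4361123  -0.04929809  0.13130147]
[0.45685886 0.0393226  0.08664462]
dist 101.4 mm, rot 79.1 deg
[0.0073, -0.0124, -0.002, -11.27, -0.81, -0.0, 1]
[0.0072, -0.0117, -0.0045, -11.27, -0.81, -0.0, 1]
[0.0072, -0.0106, -0.0068, -11.27, -0.81, -0.0, 1]
[0.007, -0.009, -0.0089, -11.27, -0.81, -0.0, 1]
[0.0069, -0.0071, -0.0106, -11.27, -0.81, -0.0, 1]
[0.0067, -0.0049, -0.0118, -11.27, -0.81, -0.0, 1]
[0.0066, -0.0025, -0.0127, -11.27, -0.81, -0.0, 1]
```

Emit:
{"api": "apply_moves", "payload": {"motion": [[0,-0.012,-0.002,-8.5,-0.6,0,1],[0,-0.012,-0.004,-8.5,-0.6,0,1],[0,-0.011,-0.005,-8.5,-0.6,0,1],[0,-0.01,-0.007,-8.5,-0.6,0,1],[0,-0.008,-0.008,-8.5,-0.6,0,1],[0,-0.007,-0.009,-8.5,-0.6,0,1],[0,-0.006,-0.01,-8.5,-0.6,0,1],[0,-0.004,-0.011,-8.5,-0.6,0,1]]}}

```text
time_s: 8.35
ee_pos: [0.4587, 0.0459, 0.1368]
tool_rot: [-0.357, -0.585, -0.398, 0.61]
wrist_force: [0.0, -1.1, -1.2]
gripper_width: 0.0149
```

```bash
python3 - <<'E'
from h import *; from plant import *
o=observe(); print(o["joint_positions"].round(3)); p,r=cur(o); print(p)
p2,r2=tcp_for_tip([-80,0,95],-4); print(p2); plan(p2,r2,4,1,o)
E
```

```text
[ 0.077  0.227 -0.282  1.12   0.035 -2.624]
[0.45871574 0.04593722 0.13684648]
[0.45685886 0.0393226  0.08664462]
dist 50.7 mm, rot 10.3 deg
[0.0125, 0.0011, 0.0017, -2.58, -0.2, -0.03, 1]
[0.0125, 0.0011, 0.0017, -2.58, -0.2, -0.03, 1]
[0.0125, 0.001, 0.0017, -2.58, -0.2, -0.03, 1]
[0.0125, 0.0009, 0.0017, -2.58, -0.2, -0.03, 1]
```

Emit:
{"api": "apply_moves", "payload": {"motion": [[0.01,0.001,0.0015,-2.6,-0.2,0,1],[0.01,0.001,0.0015,-2.6,-0.2,0,1],[0.01,0.001,0.0015,-2.6,-0.2,0,1],[0.008,0.001,0.0015,-2.6,-0.2,0,1],[0.005,0,0,0,0,0,1],[0,0,0,0,0,0,1],[0,0,0,0,0,0,1],[0,0,0,0,0,0,1]]}}

```text
time_s: 9.15
ee_pos: [0.4593, 0.0426, 0.0929]
tool_rot: [-0.416, -0.543, -0.453, 0.571]
wrist_force: [0.6, -0.4, -1.1]
gripper_width: 0.015
```

```bash
cat > look.py <<'E'
import sys
from h import *; from plant import *
import pickle
def look(tag):
    f=grab_frame("wrist"); o=observe(); p,r=cur(o); print(p,o["time_s"],o["wrist_force"].round(1))
    pickle.dump((f,o),open(tag+".pkl","wb"))
    im=f["pixels"][:,:,::-1].copy()
    cv2.imwrite(f"pics/{tag}.png",im)
    return f,o,im
E
python3 - <<'E'
from look import *
f,o,im=look("e1"); p,r=cur(o)
p2,r2=tcp_for_tip([-80,0,95],-4); print(p2); plan(p2,r2,1,1,o)
print("tip",proj(f,p+r.apply([TIP+[0,0,.007],TIP-[0,0,.007]]),True).round(1))
L=[[-56,12,64],[-56,-12,64],[-38,-12,76],[-38,12,76],[34,-36,80.5],[34,36,80.5],[46,-36,80.5],[46,36,80.5],[-56,-34,86],[-56,-14,86],[-56,14,86],[-56,34,86],[-56,36,70],[-56,-36,70],[-56,-36,0],[-56,36,0]]
for l,q in zip(L,proj(f,pose(CASE,L),True)): print(l,q.round(1)); cv2.circle(im,tuple(int(round(v)) for v in q),1,(0,0,255),-1)
cv2.imwrite("pics/e2.png",cv2.resize(im[0:225,170:470],(800,600),interpolation=cv2.INTER_CUBIC))
E
```

```text
[0.45934293 0.04261104 0.09297944] 9.2 [ 0.4 -0.9 -1. ]
[0.45685886 0.0393226  0.08664462]
dist 7.6 mm, rot 0.9 deg
[0.0064, -0.0012, 0.0038, 0.9, 0.01, -0.25, 1]
tip [[336.6 100.3]
 [294.8 100.3]]
[-56, 12, 64] [300.7  52.4]
[-56, -12, 64] [356.1  53.8]
[-38, -12, 76] [359.7   8.1]
[-38, 12, 76] [300.2   6.4]
[34, -36, 80.5] [ 414.3 -127.6]
[34, 36, 80.5] [ 248.5 -133. ]
[46, -36, 80.5] [ 412.7 -145.6]
[46, 36, 80.5] [ 250.4 -150.9]
[-56, -34, 86] [418.7  49.7]
[-56, -14, 86] [367.4  45.5]
[-56, 14, 86] [292.9  43.5]
[-56, 34, 86] [240.5  45. ]
[-56, 36, 70] [243.3  51.5]
[-56, -36, 70] [413.3  55.8]
[-56, -36, 0] [384.5  71.6]
[-56, 36, 0] [265.5  69.1]
```

View pics/e2.png

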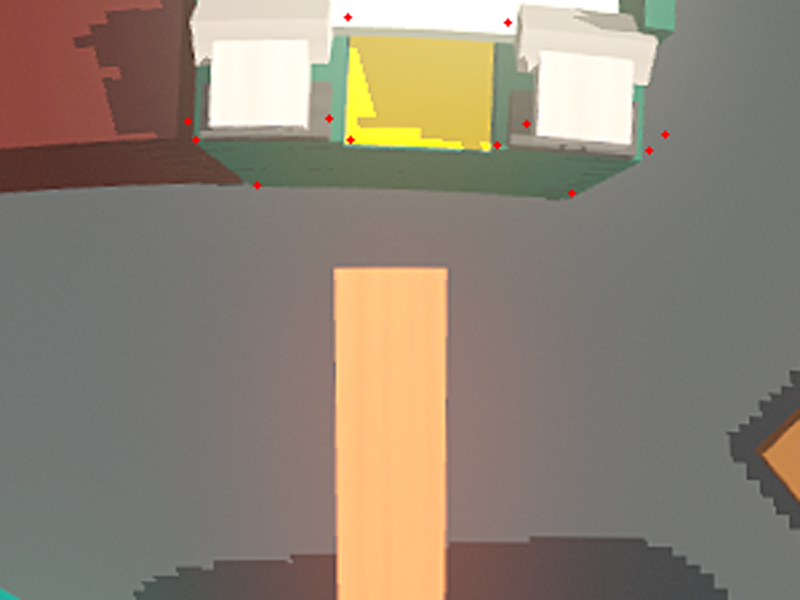

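```bash
python3 - <<'E'
from h import *
import pickle
f,o=pickle.load(open("e1.pkl","rb")); s=800/300
c=lambda l:(np.array(l)+.5)/s-.5+[170,0]
L=[[-56,12,64],[-56,-12,64],[-56,36,70],[-56,-36,70],[-56,-36,0]]
px=c([[345,146],[493,152],[196,139],[637,160],[563,199]])
x,r=fit([(f,True,L,px)],CASE); print(x,np.degrees(x[2])); print(r.round(1))
E
```

```text
[ 0.61006449 -0.00217636 -0.28498947] -16.32869355118938
[[-0.3 -0.4]
 [-0.4 -0.1]
 [-1.8  0.2]
 [ 2.8  0.1]
 [ 2.2  0.2]]
```

```bash
sed -i 's/^CASE=.*/CASE=np.array([.6103,-.002,-.275])/' h.py; cat > go.py <<'E'
from h import *; from plant import *
o=observe(); p,r=cur(o)
def tipnow():
    t=p+r.apply(TIP); c,s=np.cos(CASE[2]),np.sin(CASE[2]); d=t-[CASE[0],CASE[1],0]
    y=r.as_matrix()[:,1]
    print("tip case mm",(1000*np.array([c*d[0]+s*d[1],-s*d[0]+c*d[1],d[2]])).round(1),"pitch",np.degrees(np.arcsin(y[2])).round(1),"yaw",np.degrees(np.arctan2(y[1],y[0])-CASE[2]).round(1),"F",o["wrist_force"].round(1),"t",o["time_s"])
def to(l,pitch,n,g=1):
    p2,r2=tcp_for_tip(l,pitch); plan(p2,r2,n,g,o)
E
python3 - <<'E'
from go import *
tipnow(); to([-68,0,68],-3,3)
E
```

```text
tip case mm [-77.7   4.3 101.7] pitch -3.7 yaw 1.7 F [ 0.4 -0.9 -1. ] t 9.2
dist 36.1 mm, rot 1.8 deg
[0.0113, 0.004, 0.0008, 0.56, 0.02, 0.25, 1]
[0.0114, 0.0039, 0.0007, 0.56, 0.02, 0.25, 1]
[0.0114, 0.0039, 0.0007, 0.56, 0.02, 0.25, 1]
```

Emit:
{"api": "apply_moves", "payload": {"motion": [[0.01,0.003,0.001,0.5,0,0.2,1],[0.01,0.003,0.001,0.5,0,0.2,1],[0.009,0.003,0.001,0.5,0,0.2,1],[0.003,0,0,0,0,0,1],[0,0,0,0,0,0,1],[0,0,0,0,0,0,1],[0,0,0,0,0,0,1],[0,0,0,0,0,0,1]]}}

```text
time_s: 10.0
ee_pos: [0.4661, 0.0374, 0.0577]
tool_rot: [-0.411, -0.552, -0.441, 0.575]
wrist_force: [0.2, -0.1, -0.9]
gripper_width: 0.0148
```

```bash
python3 - <<'E'
from go import *
tipnow(); to([-46,0,67],-3,5)
E
```

```text
tip case mm [-69.9  -1.3  67.3] pitch -3.1 yaw -0.0 F [ 0.2 -0.1 -0.9] t 10.0
dist 23.9 mm, rot 0.1 deg
[-0.0002, 0.0048, -0.0002, -0.01, 0.01, 0.02, 1]
[-0.0002, 0.0048, -0.0002, -0.01, 0.01, 0.02, 1]
[-0.0002, 0.0048, -0.0002, -0.01, 0.01, 0.02, 1]
[-0.0002, 0.0048, -0.0002, -0.01, 0.01, 0.02, 1]
[-0.0002, 0.0048, -0.0002, -0.01, 0.01, 0.02, 1]
```

Emit:
{"api": "apply_moves", "payload": {"motion": [[0,0.006,0,0,0,0,1],[0,0.006,-0.001,0,0,0,1],[0,0.006,0,0,0,0,1],[0,0.005,0,0,0,0,1],[0,0.003,0,0,0,0,1],[0,0,0,0,0,0,1],[0,0,0,0,0,0,1],[0,0,0,0,0,0,1]]}}

```text
time_s: 10.8
ee_pos: [0.4946, 0.0307, 0.0566]
tool_rot: [-0.412, -0.552, -0.441, 0.575]
wrist_force: [-0.1, -0.9, -0.8]
gripper_width: 0.0149
```

```bash
python3 - <<'E'
from look import *
f,o,im=look("g1")
cv2.imwrite("pics/g2.png",cv2.resize(im[0:225,170:470],(800,600),interpolation=cv2.INTER_CUBIC))
from go import *
tipnow(); to([-28,0,66.5],-3,5)
E
```

```text
[0.49456669 0.03074441 0.05663715] 10.85 [-0.4  0.2 -1.3]
tip case mm [-40.7   0.   66.4] pitch -3.0 yaw -0.0 F [-0.4  0.2 -1.3] t 10.85
dist 12.7 mm, rot 0.0 deg
[-0.0002, 0.0025, 0.0, -0.01, 0.0, 0.0, 1]
[-0.0002, 0.0025, 0.0, -0.01, 0.0, 0.0, 1]
[-0.0002, 0.0025, 0.0, -0.01, 0.0, 0.0, 1]
[-0.0002, 0.0025, 0.0, -0.01, 0.0, 0.0, 1]
[-0.0002, 0.0025, 0.0, -0.01, 0.0, 0.0, 1]
```

View pics/g2.png

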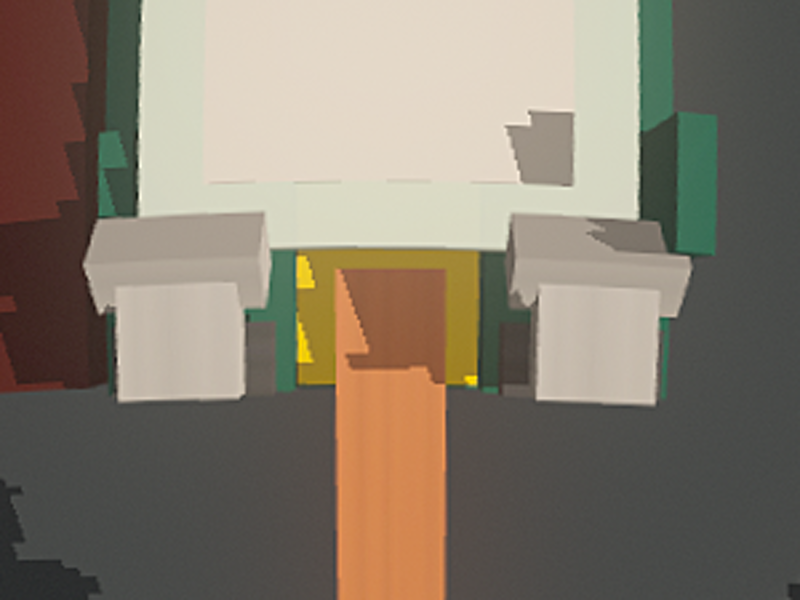

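The blade tip at (336–445,268) lies centred in the yellow notch (297–478), just short of the cover edge at row 248. Sliding it under.

Emit:
{"api": "apply_moves", "payload": {"motion": [[0,0.003,0,0,0,0,1],[0,0.003,0,0,0,0,1],[0,0.003,0,0,0,0,1],[0,0.002,0,0,0,0,1],[0,0.001,0,0,0,0,1],[0,0,0,0,0,0,1],[0,0,0,0,0,0,1],[0,0,0,0,0,0,1]]}}

```text
time_s: 11.65
ee_pos: [0.507, 0.0273, 0.0562]
tool_rot: [-0.412, -0.553, -0.441, 0.575]
wrist_force: [0.3, -1.1, -0.9]
gripper_width: 0.0145
```

```bash
python3 - <<'E'
from look import *
f,o,im=look("g3")
cv2.imwrite("pics/g4.png",cv2.resize(im[0:225,170:470],(800,600),interpolation=cv2.INTER_CUBIC))
from go import *
tipnow(); to([-28,0,66.5],-3,1)
E
```

```text
[0.50700436 0.02729003 0.05617497] 11.7 [-0.8 -0.2  0.4]
tip case mm [-27.8   0.1  65.9] pitch -3.0 yaw -0.0 F [-0.8 -0.2  0.4] t 11.7
dist 0.6 mm, rot 0.0 deg
[-0.0006, -0.0003, 0.0001, -0.02, 0.01, -0.01, 1]
```

View pics/g4.png

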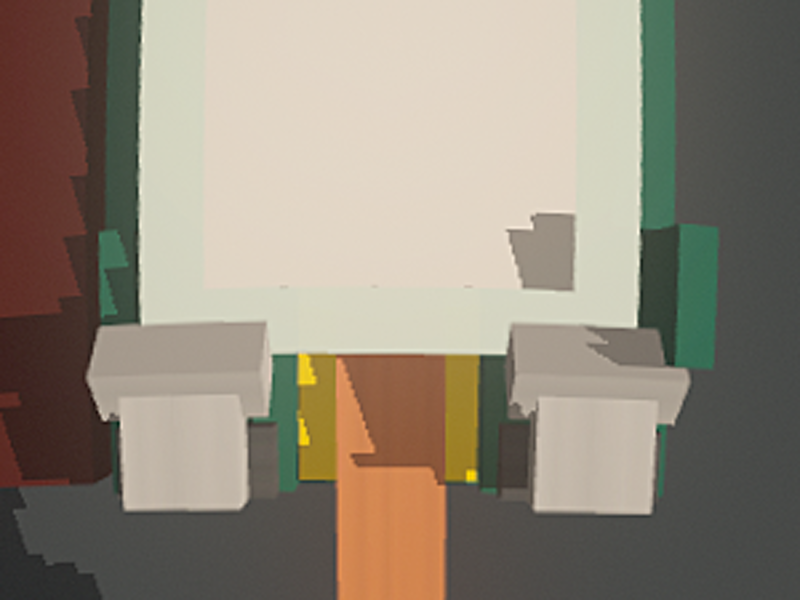

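The blade now lies under the cover by about 10 mm, centred. I'll lever about the notch's front edge with pose-planned rows.

```bash
cat >> go.py <<'E'
def lev(phi,xt=-28,lift=0.0):
    f=np.radians(phi); s=(xt+56)/np.cos(f)
    return [-56+s*np.cos(f)-1.5*np.sin(f),0,64+s*np.sin(f)+1.5*np.cos(f)+lift]
def seq(ts,g=1):
    a,b=p,r
    for l,ph in ts:
        p2,r2=tcp_for_tip(l,ph); d=b.inv().apply(p2-a); w=np.degrees((b.inv()*r2).as_rotvec())
        print([float(round(v,4)) for v in d]+[float(round(v,2)) for v in w]+[g]); a,b=p2,r2
E
python3 - <<'E'
from go import *
tipnow(); seq([(lev(q),q) for q in (1,5,8,11,14,17,20)])
E
```

```text
tip case mm [-27.8   0.1  65.9] pitch -3.0 yaw -0.0 F [-0.8 -0.2  0.4] t 11.7
[0.0054, 0.0009, 0.0001, -0.02, 0.01, 3.99, 1]
[0.0035, 0.0011, -0.0, -0.0, 0.0, 4.0, 1]
[0.0026, 0.0009, 0.0, -0.0, -0.0, 3.0, 1]
[0.0026, 0.001, -0.0, 0.0, 0.0, 3.0, 1]
[0.0026, 0.0011, 0.0, -0.0, -0.0, 3.0, 1]
[0.0026, 0.0011, 0.0, 0.0, -0.0, 3.0, 1]
[0.0026, 0.0012, -0.0, -0.0, 0.0, 3.0, 1]
```

Emit:
{"api": "apply_moves", "payload": {"motion": [[0.005,0,0,0,0,4,1],[0.0035,0.001,0,0,0,4,1],[0.0026,0.001,0,0,0,3,1],[0.0026,0.001,0,0,0,3,1],[0.0026,0.001,0,0,0,3,1],[0.0026,0.001,0,0,0,3,1],[0,0,0,0,0,0,1],[0,0,0,0,0,0,1]]}}

```text
time_s: 12.5
ee_pos: [0.5113, 0.0255, 0.037]
tool_rot: [0.508, 0.622, 0.336, -0.492]
wrist_force: [2.1, -0.8, -3.0]
gripper_width: 0.0149
```

```bash
python3 - <<'E'
from go import *
tipnow(); print(lev(17)); seq([(lev(q),q) for q in (20,23,26,29,32)])
E
```

```text
tip case mm [-31.6  -0.4  74.1] pitch 17.5 yaw -0.0 F [ 2.1 -0.8 -3. ] t 12.5
[np.float64(-28.438557557084106), 0, np.float64(73.99491621478704)]
[0.0029, 0.0041, -0.0004, -0.02, 0.01, 2.48, 1]
[0.0025, 0.0013, 0.0, 0.0, 0.0, 3.0, 1]
[0.0025, 0.0014, -0.0, -0.0, 0.0, 3.0, 1]
[0.0024, 0.0016, -0.0, 0.0, 0.0, 3.0, 1]
[0.0024, 0.0017, 0.0, 0.0, -0.0, 3.0, 1]
```

Emit:
{"api": "apply_moves", "payload": {"motion": [[0.001,0.004,0,0,0,2,1],[0.0025,0.002,0,0,0,3,1],[0.0025,0.002,0,0,0,3,1],[0.0024,0.002,0,0,0,3,1],[0.0015,0.001,0,0,0,2,1],[0,0,0,0,0,0,1],[0,0,0,0,0,0,1],[0,0,0,0,0,0,1]]}}

```text
time_s: 13.3
ee_pos: [0.5249, 0.0221, 0.0306]
tool_rot: [0.559, 0.655, 0.266, -0.434]
wrist_force: [-4.5, 0.3, 1.3]
gripper_width: 0.0147
```

```bash
python3 - <<'E'
from look import *
f,o,im=look("h1")
cv2.imwrite("pics/h2.png",cv2.resize(im[0:300,120:520],(800,600),interpolation=cv2.INTER_CUBIC))
s=grab_frame("scene")["pixels"][:,:,::-1]; cv2.imwrite("pics/h3.png",cv2.resize(s[220:340,250:370],(600,600),interpolation=cv2.INTER_CUBIC))
from go import *
tipnow(); print(lev(32)); seq([(lev(q),q) for q in (34,36)])
E
```

```text
[0.52495476 0.02205154 0.03066401] 13.35 [-3.5  1.   1.3]
tip case mm [-27.2   0.   82.4] pitch 30.1 yaw 0.0 F [-3.6 -0.1  1.4] t 13.4
[np.float64(-28.794878896349807), 0, np.float64(82.76841399769582)]
[0.003, 0.0006, 0.0, 0.02, 0.02, 3.92, 1]
[0.0015, 0.0013, -0.0, 0.0, -0.0, 2.0, 1]
```

View pics/h2.png

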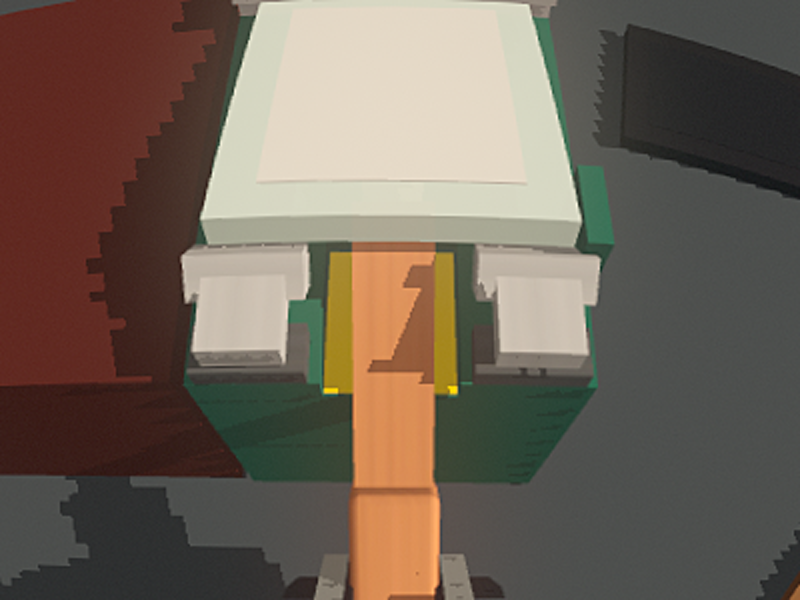

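View pics/h3.png

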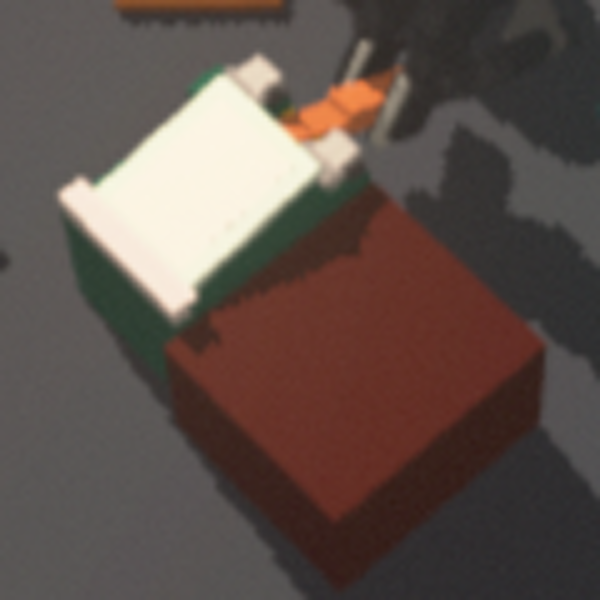

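The cover's front edge stands above both catches (its lower edge at row 243, catch tops at 250). A bit more lift to be sure.

Emit:
{"api": "apply_moves", "payload": {"motion": [[0.002,0.0006,0,0,0,3,1],[0,0.001,0,0,0,2,1],[-0.002,0.001,0,0,0,0,1],[-0.001,0,0,0,0,0,1],[0,0,0,0,0,0,1],[0,0,0,0,0,0,1],[0,0,0,0,0,0,1],[0,0,0,0,0,0,1]]}}

```text
time_s: 14.2
ee_pos: [0.5318, 0.0221, 0.0363]
tool_rot: [0.577, 0.668, 0.235, -0.407]
wrist_force: [-1.0, 0.3, -0.8]
gripper_width: 0.0149
```

```bash
python3 - <<'E'
from look import *
f,o,im=look("i1")
cv2.imwrite("pics/i2.png",cv2.resize(im[0:300,120:520],(800,600),interpolation=cv2.INTER_CUBIC))
from go import *
tipnow(); 
# fit cover angle: top-front edge corners & bottom front
for h in (14,16,18,20):
    th=np.arcsin(h/76); hinge=np.array([38,0,70])
    def C(x,y,z): # cover local
        dx=x-38; return [38+dx*np.cos(th)+z*np.sin(th)*1, y, 70-dx*np.sin(th)+z*np.cos(th)]
    L=[C(-38,30,0),C(-38,-30,0),C(-38,30,6),C(-38,-30,6)]
    print(h,((proj(f,pose(CASE,L),True)-[120,0])*2).round(0).tolist())
E
```

```text
[0.53179982 0.02214682 0.03629183] 14.25 [-0.8  0.9 -0.7]
tip case mm [-25.7   1.7  93.4] pitch 35.4 yaw -0.2 F [-0.8  0.9 -0.7] t 14.25
14 [[229.0, 281.0], [574.0, 280.0], [223.0, 256.0], [580.0, 256.0]]
16 [[227.0, 272.0], [576.0, 272.0], [221.0, 246.0], [582.0, 246.0]]
18 [[225.0, 263.0], [578.0, 263.0], [219.0, 236.0], [584.0, 236.0]]
20 [[223.0, 254.0], [580.0, 254.0], [217.0, 225.0], [586.0, 226.0]]
```

View pics/i2.png

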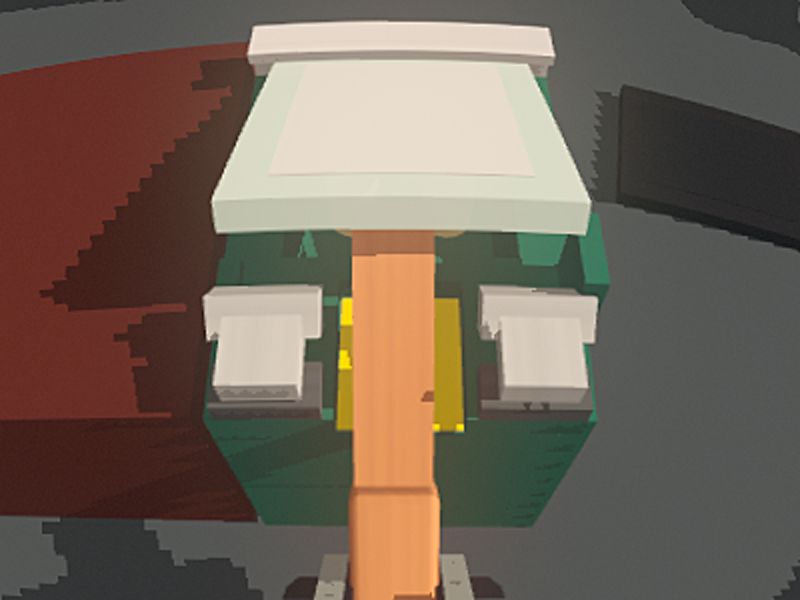

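Edge is about 26 mm up and the cover is free, still hooked under the lip. Lowering gently onto the noses.

```bash
python3 - <<'E'
from go import *
tipnow(); seq([([-26.5,.8,90],33,),([-27.5,0,86.5],30),([-28,0,83],27),([-28,0,79],24)])
E
```

```text
tip case mm [-25.7   1.7  93.4] pitch 35.4 yaw -0.2 F [-0.8  0.9 -0.7] t 14.25
[-0.001, -0.0031, 0.0011, -0.14, -0.12, -2.37, 1]
[-0.0018, -0.0034, 0.0008, 0.0, 0.0, -3.0, 1]
[-0.0014, -0.0028, -0.0, -0.0, -0.0, -3.0, 1]
[-0.0006, -0.0024, -0.0, -0.0, 0.0, -3.0, 1]
```

Emit:
{"api": "apply_moves", "payload": {"motion": [[-0.001,-0.002,0.001,0,0,-2,1],[-0.0015,-0.003,0.001,0,0,-3,1],[-0.0012,-0.002,0,0,0,-3,1],[0,0,0,0,0,0,1],[0,0,0,0,0,0,1],[0,0,0,0,0,0,1],[0,0,0,0,0,0,1],[0,0,0,0,0,0,1]]}}

```text
time_s: 15.05
ee_pos: [0.5215, 0.0221, 0.0342]
tool_rot: [0.546, 0.649, 0.283, -0.448]
wrist_force: [0.1, 0.2, -1.6]
gripper_width: 0.0146
```

```bash
python3 - <<'E'
from look import *
f,o,im=look("j1")
cv2.imwrite("pics/j2.png",cv2.resize(im[0:300,120:520],(800,600),interpolation=cv2.INTER_CUBIC))
from go import *
tipnow(); 
for h in (14,16,18,20):
    th=np.arcsin(h/76); hinge=np.array([38,0,70])
    def C(x,y,z): # cover local
        dx=x-38; return [38+dx*np.cos(th)+z*np.sin(th)*1, y, 70-dx*np.sin(th)+z*np.cos(th)]
    L=[C(-38,30,0),C(-38,-30,0),C(-38,30,6),C(-38,-30,6)]
    print(h,((proj(f,pose(CASE,L),True)-[120,0])*2).round(0).tolist())
seq([([-28,0,83],27),([-28,0,79],24)])
E
```

```text
[0.52138579 0.02211223 0.034107  ] 15.1 [-0.7  0.4 -2.6]
tip case mm [-28.1  -1.1  82.5] pitch 27.1 yaw -0.1 F [-0.7  0.4 -2.6] t 15.1
14 [[203.0, 240.0], [568.0, 238.0], [195.0, 216.0], [575.0, 214.0]]
16 [[201.0, 232.0], [570.0, 230.0], [193.0, 206.0], [577.0, 205.0]]
18 [[198.0, 223.0], [573.0, 222.0], [190.0, 197.0], [580.0, 195.0]]
20 [[195.0, 214.0], [575.0, 213.0], [188.0, 186.0], [582.0, 185.0]]
[-0.0006, 0.0003, -0.0009, -0.08, -0.07, -0.12, 1]
[-0.0006, -0.0024, -0.0, -0.0, 0.0, -3.0, 1]
```

View pics/j2.png

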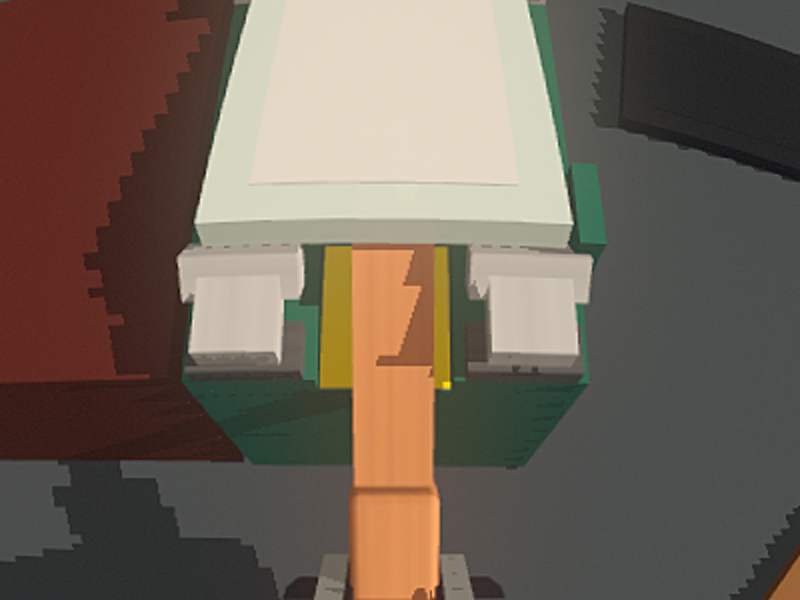

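```bash
python3 - <<'E'
from go import *
tipnow(); seq([([-28.5,0,80.5],25),([-30,0,78],22),([-35,0,77],20),([-43,0,76],18),([-55,0,78],18),([-70,0,80],18)])
E
```

```text
tip case mm [-28.1  -1.1  82.5] pitch 27.1 yaw -0.1 F [-0.7  0.4 -2.6] t 15.1
[-0.0013, -0.0017, -0.0009, -0.08, -0.08, -2.12, 1]
[-0.0025, -0.003, -0.0, 0.0, 0.0, -3.0, 1]
[-0.0037, -0.0054, 0.0, -0.0, -0.0, -2.0, 1]
[-0.0046, -0.0083, -0.0, 0.0, 0.0, -2.0, 1]
[-0.0056, -0.0108, -0.0, 0.0, 0.0, 0.0, 1]
[-0.0065, -0.0136, -0.0, 0.0, 0.0, 0.0, 1]
```

Emit:
{"api": "apply_moves", "payload": {"motion": [[-0.001,-0.0015,0,0,0,-2,1],[-0.0022,-0.003,0,0,0,-3,1],[0,0,0,0,0,0,1],[0,0,0,0,0,0,1],[0,0,0,0,0,0,1],[0,0,0,0,0,0,1],[0,0,0,0,0,0,1],[0,0,0,0,0,0,1]]}}

```text
time_s: 15.9
ee_pos: [0.5138, 0.0236, 0.0334]
tool_rot: [0.527, 0.635, 0.311, -0.472]
wrist_force: [-0.0, -0.2, -0.4]
gripper_width: 0.0146
```

```bash
python3 - <<'E'
from look import *
f,o,im=look("k1")
cv2.imwrite("pics/k2.png",cv2.resize(im[0:300,120:520],(800,600),interpolation=cv2.INTER_CUBIC))
from go import *
tipnow(); 
for h in (10,12,14):
    th=np.arcsin(h/76); hinge=np.array([38,0,70])
    def C(x,y,z): # cover local
        dx=x-38; return [38+dx*np.cos(th)+z*np.sin(th)*1, y, 70-dx*np.sin(th)+z*np.cos(th)]
    L=[C(-38,30,0),C(-38,-30,0),C(-38,30,6),C(-38,-30,6)]
    print(h,((proj(f,pose(CASE,L),True)-[120,0])*2).round(0).tolist())
seq([([-35,0,77],20),([-43,0,76],18),([-55,0,78],18),([-70,0,80],18),([-90,0,85],12),([-120,0,90],6)])
E
```

```text
[0.5138601  0.02364825 0.03346207] 15.95 [ 1.3 -0.  -0.9]
tip case mm [-31.8  -1.5  76. ] pitch 22.1 yaw 0.0 F [ 1.3 -0.  -0.9] t 15.95
10 [[199.0, 220.0], [566.0, 219.0], [191.0, 200.0], [574.0, 198.0]]
12 [[196.0, 213.0], [569.0, 212.0], [188.0, 191.0], [577.0, 190.0]]
14 [[194.0, 206.0], [571.0, 205.0], [185.0, 183.0], [579.0, 181.0]]
[-0.005, -0.0031, -0.0015, 0.01, -0.02, -2.08, 1]
[-0.0046, -0.0083, -0.0, 0.0, 0.0, -2.0, 1]
[-0.0056, -0.0108, -0.0, 0.0, 0.0, 0.0, 1]
[-0.0065, -0.0136, -0.0, 0.0, 0.0, 0.0, 1]
[-0.0193, -0.0185, -0.0, -0.0, 0.0, -6.0, 1]
[-0.0195, -0.0293, 0.0, -0.0, -0.0, -6.0, 1]
```

View pics/k2.png

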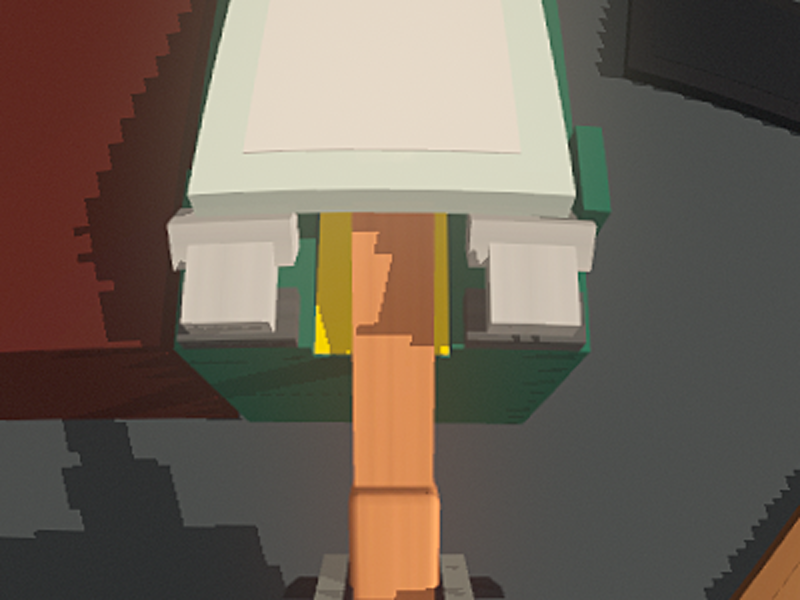

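The cover's front edge (row ~212) rests on the noses and the tip is clear below it. Withdrawing.

Emit:
{"api": "apply_moves", "payload": {"motion": [[-0.003,-0.006,0,0,0,-2,1],[-0.0045,-0.009,0,0,0,-2,1],[-0.0055,-0.011,0,0,0,0,1],[-0.0065,-0.0136,0,0,0,0,1],[-0.012,-0.02,0,0,0,-5,1],[-0.019,-0.025,0,0,0,-6,1],[-0.02,-0.02,0,0,0,-4,1],[-0.03,0,0,0,0,-4,1]]}}

```text
time_s: 16.75
ee_pos: [0.384, 0.0572, 0.1031]
tool_rot: [-0.418, -0.555, -0.436, 0.572]
wrist_force: [1.2, -0.1, -0.8]
gripper_width: 0.0148
```

```bash
python3 - <<'E'
from look import *
f,o,im=look("l1"); print(o["joint_positions"].round(3))
from go import *
tipnow()
E
```

```text
[0.38830091 0.05744032 0.10792999] 16.8 [6.  1.6 3.2]
[ 0.138  0.121 -0.499  0.981  0.011 -2.73 ]
tip case mm [-150.4   -2.9  119.2] pitch -1.9 yaw 0.1 F [6.  1.6 3.2] t 16.8
```

View pics/l1.png

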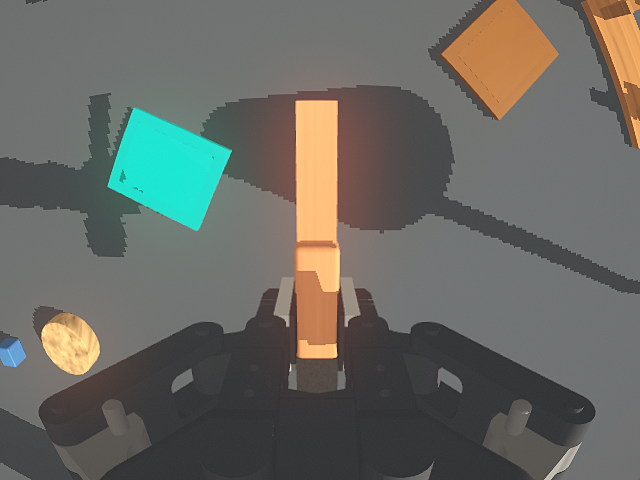

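The pick hasn't slipped in the grip: the tip is still at (296–338,100). I'll unwind joint 6 back and return the pick to its rest.

Emit:
{"api": "apply_moves", "payload": {"motion": [[-0.01,0,0,8.5,0,0,1],[-0.01,0,0,8.5,0,0,1],[0,0,0,8.5,0,0,1],[0,0,0,8.5,0,0,1],[0,0,0,8.5,0,0,1],[0,0,0,8.5,0,0,1],[0,0,0,8.5,0,0,1],[0,0,0,8.5,0,0,1]]}}

```text
time_s: 17.6
ee_pos: [0.3849, 0.0582, 0.1285]
tool_rot: [-0.032, -0.699, -0.034, 0.713]
wrist_force: [-0.3, -0.5, -0.7]
gripper_width: 0.0145
```

Emit:
{"api": "apply_moves", "payload": {"motion": [[0,0,0,8.5,0,0,1],[0,0,0,8.5,0,0,1],[0,0,0,8.5,0,0,1],[0,0,0,8.5,0,0,1],[0,0,0,8.5,0,0,1],[0,0,0,8.5,0,0,1],[0,0,0,8.5,0,0,1],[0,0,0,8.5,0,0,1]]}}

```text
time_s: 18.4
ee_pos: [0.3781, 0.0588, 0.1255]
tool_rot: [0.368, -0.599, 0.374, 0.605]
wrist_force: [0.2, -0.0, -0.8]
gripper_width: 0.015
```

Emit:
{"api": "apply_moves", "payload": {"motion": [[0,0,0,8.5,0,0,1],[0,0,0,8.5,0,0,1],[0,0,0,8.5,0,0,1],[0,0,0,8.5,0,0,1],[0,0,0,8.5,0,0,1],[0,0,0,8.5,0,0,1],[0,0,0,8.5,0,0,1],[0,0,0,8.5,0,0,1]]}}

```text
time_s: 19.2
ee_pos: [0.3713, 0.0593, 0.1226]
tool_rot: [0.644, -0.289, 0.648, 0.285]
wrist_force: [-0.6, -0.1, -1.2]
gripper_width: 0.0148
```

```bash
python3 - <<'E'
from go import *
print(p,o["joint_positions"].round(2),o["time_s"])
plan(np.array([.4488,-.2381,.12]),pk(.258,0),12,1,o)
E
```

```text
[0.37129919 0.05931536 0.12256342] [ 0.16  0.06 -0.53  0.99 -0.01  0.9 ] 19.2
dist 307.4 mm, rot 123.1 deg
[0.0004, -0.0214, -0.0141, 10.26, -0.01, 0.05, 1]
[0.0004, -0.0236, -0.01, 10.26, -0.01, 0.05, 1]
[0.0003, -0.025, -0.0057, 10.26, -0.01, 0.05, 1]
[0.0003, -0.0256, -0.0011, 10.26, -0.01, 0.05, 1]
[0.0003, -0.0254, 0.0035, 10.26, -0.01, 0.05, 1]
[0.0003, -0.0244, 0.0079, 10.26, -0.01, 0.05, 1]
[0.0003, -0.0226, 0.0121, 10.26, -0.01, 0.05, 1]
[0.0002, -0.02, 0.016, 10.26, -0.01, 0.05, 1]
[0.0002, -0.0169, 0.0193, 10.26, -0.01, 0.05, 1]
[0.0002, -0.0132, 0.022, 10.26, -0.01, 0.05, 1]
[0.0002, -0.0091, 0.024, 10.26, -0.01, 0.05, 1]
[0.0002, -0.0046, 0.0252, 10.26, -0.01, 0.05, 1]
```

Emit:
{"api": "apply_moves", "payload": {"motion": [[0,-0.0175,-0.0107,8.2,0,0,1],[0,-0.019,-0.0078,8.2,0,0,1],[0,-0.02,-0.005,8.2,0,0,1],[0,-0.0205,-0.002,8.2,0,0,1],[0,-0.0205,0.001,8.2,0,0,1],[0,-0.02,0.004,8.2,0,0,1],[0,-0.019,0.007,8.2,0,0,1],[0,-0.018,0.0096,8.2,0,0,1]]}}

```text
time_s: 20.0
ee_pos: [0.4133, -0.0994, 0.1217]
tool_rot: [0.699, 0.119, 0.694, -0.128]
wrist_force: [0.4, 0.5, -0.8]
gripper_width: 0.0147
```

```bash
python3 - <<'E'
from go import *
print(p,o["joint_positions"].round(2),o["time_s"])
plan(np.array([.4488,-.2381,.10]),pk(.258,0),7,1,o)
E
```

```text
[ 0.4133402  -0.09944313  0.12166374] [-0.23  0.13 -0.44  0.99 -0.01  1.69] 20.0
dist 144.7 mm, rot 55.1 deg
[0.0034, -0.0168, 0.0115, 7.88, 0.12, 0.04, 1]
[0.0034, -0.0151, 0.0137, 7.88, 0.12, 0.04, 1]
[0.0033, -0.0131, 0.0157, 7.88, 0.12, 0.04, 1]
[0.0033, -0.0108, 0.0173, 7.88, 0.12, 0.04, 1]
[0.0032, -0.0083, 0.0187, 7.88, 0.12, 0.04, 1]
[0.0032, -0.0057, 0.0196, 7.88, 0.12, 0.04, 1]
[0.0031, -0.003, 0.0202, 7.88, 0.12, 0.04, 1]
```

Emit:
{"api": "apply_moves", "payload": {"motion": [[0.003,-0.0168,0.0115,7.9,0.1,0,1],[0.003,-0.015,0.0137,7.9,0.1,0,1],[0.003,-0.013,0.0157,7.9,0.1,0,1],[0.003,-0.011,0.0173,7.9,0.1,0,1],[0.003,-0.008,0.0185,7.9,0.1,0,1],[0.003,-0.0055,0.0195,7.9,0.1,0,1],[0.002,-0.003,0.017,7.5,0.1,0,1],[0,0,0,0,0,0,1]]}}

```text
time_s: 20.8
ee_pos: [0.4422, -0.2388, 0.1009]
tool_rot: [0.555, 0.44, 0.548, -0.446]
wrist_force: [-0.1, 0.2, -0.7]
gripper_width: 0.015
```

```bash
python3 - <<'E'
from look import *
f,o,im=look("m1")
cv2.imwrite("pics/m2.png",cv2.resize(im[0:300,120:520],(800,600),interpolation=cv2.INTER_CUBIC))
from go import *
print(p,o["joint_positions"].round(2),o["time_s"])
plan(np.array([.4488,-.2381,.05]),pk(.258,0),3,1,o)
E
```

```text
[ 0.44165671 -0.23771827  0.10090585] 20.85 [-0.6  0.3 -0.7]
[ 0.44165671 -0.23771827  0.10090585] [-0.49  0.27 -0.32  0.97 -0.01  2.43] 20.85
dist 51.4 mm, rot 2.2 deg
[0.017, 0.0023, 0.0004, -0.68, 0.24, 0.02, 1]
[0.017, 0.0023, 0.0005, -0.68, 0.24, 0.02, 1]
[0.017, 0.0023, 0.0006, -0.68, 0.24, 0.02, 1]
```

View pics/m2.png

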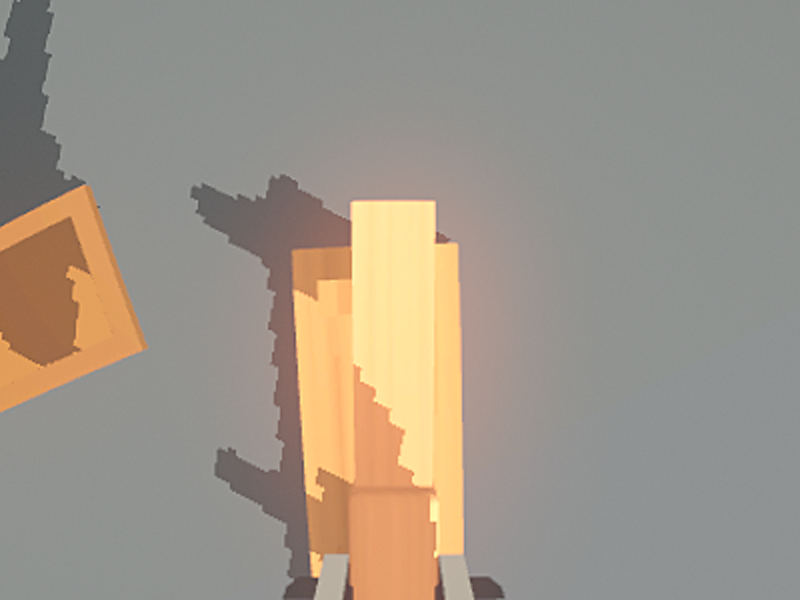

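```bash
python3 - <<'E'
from h import *
import pickle
f,o=pickle.load(open("m1.pkl","rb")); f1=pickle.load(open("w1.pkl","rb"))
L=[[65,26,8],[65,-26,8],[-65,-26,8],[-65,26,8]]
c=lambda l:(np.array(l)+.5)/2-.5+[120,0]
for q in([.4535,-.2342,.2639],[.452,-.235,.258]):
  print(((proj(f,pose(q,L),True)-[120,0])*2).round(0).tolist(),proj(f1,pose(q,L),True).round(1).tolist())
a=(f,True,L[:2],c([[291,250],[458,243]]))
b=(f1,True,L,[[284.5,139.5],[350,138.5],[349.5,293.5],[289,294]])
for ob in ([b],[a,b]):
  x,r=fit(ob,[.453,-.235,.26]); print(x,r.round(1).tolist())
# saddle/pick in w1
Lp=[[75,7,36.5],[75,-7,36.5],[25,8,42],[25,-8,42]]
x,r=fit([(f1,True,Lp,[[306.5,124],[327,124],[307.5,195.5],[329.5,195.5]])],[.453,-.235,.26]);print(x,r.round(1).tolist())
x,r=fit([(f1,True,[[65,26,8],[65,-26,8],[-65,-26,8],[-65,26,8]],[[284.5,139.5],[350,138.5],[349.5,293.5],[289,294]])],[.453,-.235,.26]);
E
```

```text
[[288.0, 244.0], [455.0, 235.0], [465.0, 619.0], [317.0, 626.0]] [[282.1, 136.6], [349.4, 135.3], [349.1, 291.9], [288.1, 293.1]]
[[291.0, 248.0], [458.0, 241.0], [465.0, 624.0], [317.0, 630.0]] [[283.1, 138.5], [350.4, 137.7], [349.1, 293.8], [288.2, 294.7]]
[ 0.4518382  -0.23549254  0.25910872] [[-0.9, -0.6], [0.9, -0.5], [0.2, 0.6], [-0.2, 1.0]]
[ 0.4517314  -0.23534058  0.2609383 ] [[0.2, 0.1], [0.2, -0.3], [-1.3, -0.5], [0.5, -0.5], [0.1, 0.6], [-0.3, 1.1]]
[ 0.45217986 -0.23566261  0.26738521] [[0.2, 0.0], [-0.1, -0.4], [-0.6, 0.5], [0.4, -0.0]]
```

```bash
python3 - <<'E'
import cv2
im=cv2.imread("pics/c_w.png"); cv2.imwrite("pics/c_w2.png",cv2.resize(im[110:310,260:380],(480,800)[:2] if 0 else (360,600),interpolation=cv2.INTER_CUBIC))
E
```

```text
(no output)
```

View pics/c_w2.png

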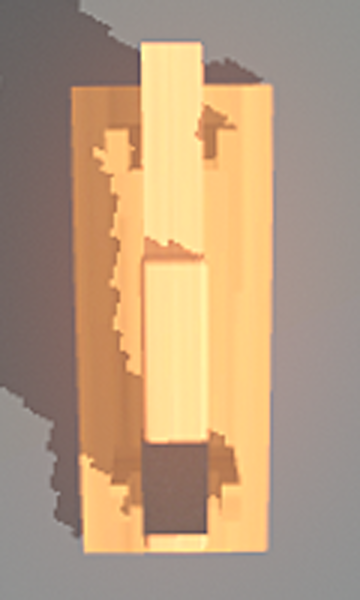

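```bash
python3 - <<'E'
from go import *
plan(np.array([.448,-.2364,.055]),pk(.261,0),3,1,o)
E
```

```text
dist 46.4 mm, rot 2.3 deg
[0.0153, 0.0022, -0.0002, -0.73, 0.24, 0.02, 1]
[0.0153, 0.0022, -0.0001, -0.73, 0.24, 0.02, 1]
[0.0153, 0.0022, 0.0, -0.73, 0.24, 0.02, 1]
```

Emit:
{"api": "apply_moves", "payload": {"motion": [[0.015,0.0022,0,-0.7,0.2,0,1],[0.015,0.0022,0,-0.7,0.2,0,1],[0.01,0.0022,0,-0.7,0.2,0,1],[0.004,0,0,0,0,0,1],[0,0,0,0,0,0,1],[0,0,0,0,0,0,1],[0,0,0,0,0,0,1],[0,0,0,0,0,0,1]]}}

```text
time_s: 21.65
ee_pos: [0.4468, -0.2317, 0.0572]
tool_rot: [0.566, 0.425, 0.563, -0.427]
wrist_force: [0.5, -0.3, -1.1]
gripper_width: 0.0148
```

```bash
python3 - <<'E'
from look import *
f,o,im=look("n1")
cv2.imwrite("pics/n2.png",cv2.resize(im[0:300,120:520],(800,600),interpolation=cv2.INTER_CUBIC))
from go import *
print(p,o["joint_positions"].round(2),o["time_s"])
plan(np.array([.448,-.2364,.023]),pk(.261,0),4,1,o)
E
```

```text
[ 0.44686194 -0.23174644  0.0572638 ] 21.7 [-0.9  0.  -1.2]
[ 0.44686194 -0.23174644  0.0572638 ] [-0.48  0.32 -0.37  0.87 -0.    2.39] 21.7
dist 34.6 mm, rot 1.0 deg
[0.0086, -0.0001, 0.0012, 0.24, 0.07, -0.01, 1]
[0.0086, -0.0, 0.0012, 0.24, 0.07, -0.01, 1]
[0.0086, -0.0, 0.0012, 0.24, 0.07, -0.01, 1]
[0.0086, -0.0, 0.0012, 0.24, 0.07, -0.01, 1]
```

View pics/n2.png

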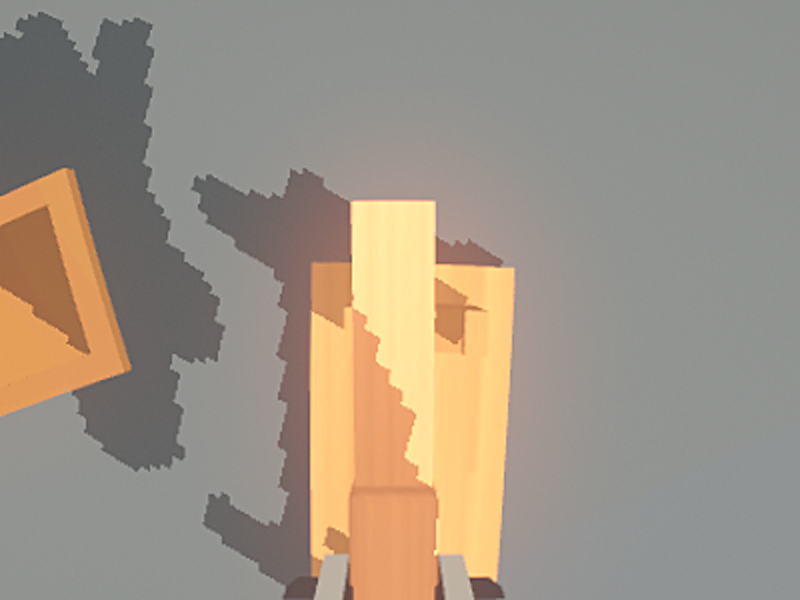

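Emit:
{"api": "apply_moves", "payload": {"motion": [[0,0,0.0025,0.5,0,0,1],[0,0,0.0025,0.5,0,0,1],[0.004,0,0,0,0,0,1],[0.004,0,0,0,0,0,1],[0,0,0,0,0,0,1],[0,0,0,0,0,0,1],[0,0,0,0,0,0,1],[0,0,0,0,0,0,1]]}}

```text
time_s: 22.5
ee_pos: [0.4484, -0.2374, 0.0487]
tool_rot: [0.562, 0.431, 0.559, -0.432]
wrist_force: [0.6, -0.1, -0.7]
gripper_width: 0.0147
```

```bash
python3 - <<'E'
from look import *
f,o,im=look("q1")
cv2.imwrite("pics/q2.png",cv2.resize(im[0:300,120:520],(800,600),interpolation=cv2.INTER_CUBIC))
from go import *
print(p,o["joint_positions"].round(2),o["time_s"])
plan(np.array([.448,-.2364,.023]),pk(.261,0),4,1,o)
E
```

```text
[ 0.44842838 -0.23744065  0.04876208] 22.55 [ 0.1  0.3 -1.3]
[ 0.44842838 -0.23744065  0.04876208] [-0.49  0.34 -0.38  0.85 -0.    2.4 ] 22.55
dist 25.8 mm, rot 0.3 deg
[0.0064, -0.0, -0.0003, -0.05, 0.07, -0.01, 1]
[0.0064, -0.0, -0.0003, -0.05, 0.07, -0.01, 1]
[0.0064, -0.0, -0.0003, -0.05, 0.07, -0.01, 1]
[0.0064, -0.0, -0.0003, -0.05, 0.07, -0.01, 1]
```

View pics/q2.png

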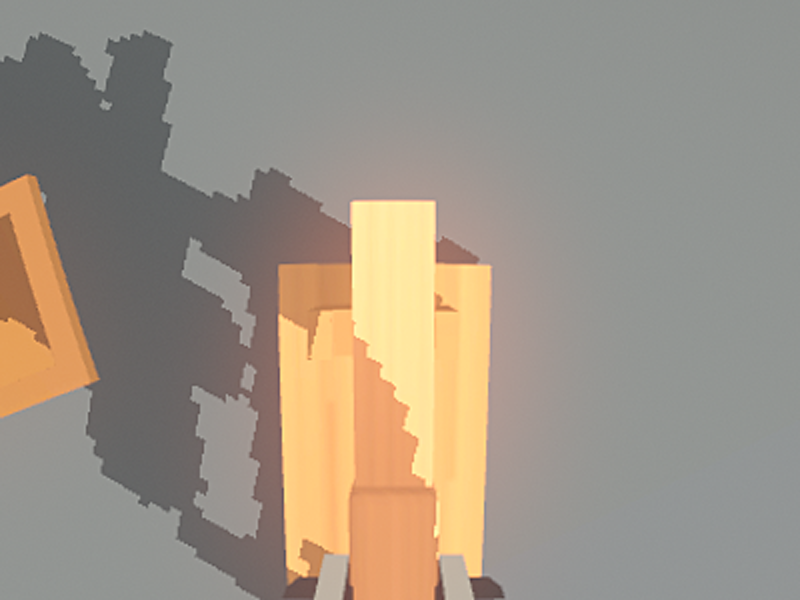

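Emit:
{"api": "apply_moves", "payload": {"motion": [[0.004,0,-0.0015,0,0,0,1],[0.006,0,0,0,0,0,1],[0.006,0,0,0,0,0,1],[0.004,0,0,0,0,0,1],[0.002,0,0,0,0,0,1],[0,0,0,0,0,0,1],[0,0,0,0,0,0,1],[0,0,0,0,0,0,1]]}}

```text
time_s: 23.35
ee_pos: [0.4479, -0.2358, 0.0244]
tool_rot: [0.562, 0.431, 0.559, -0.432]
wrist_force: [-0.4, -0.6, -0.5]
gripper_width: 0.0146
```

```bash
python3 - <<'E'
from look import *
f,o,im=look("r1")
cv2.imwrite("pics/r2.png",cv2.resize(im[0:300,120:520],(800,600),interpolation=cv2.INTER_CUBIC))
from go import *
plan(np.array([.448,-.2364,.0215]),pk(.261,0),1,1,o)
E
```

```text
[ 0.44792673 -0.2357983   0.02449353] 23.4 [ 0.  -0.  -1.5]
dist 3.1 mm, rot 0.3 deg
[0.003, -0.0001, 0.0006, -0.17, 0.26, -0.04, 1]
```

View pics/r2.png

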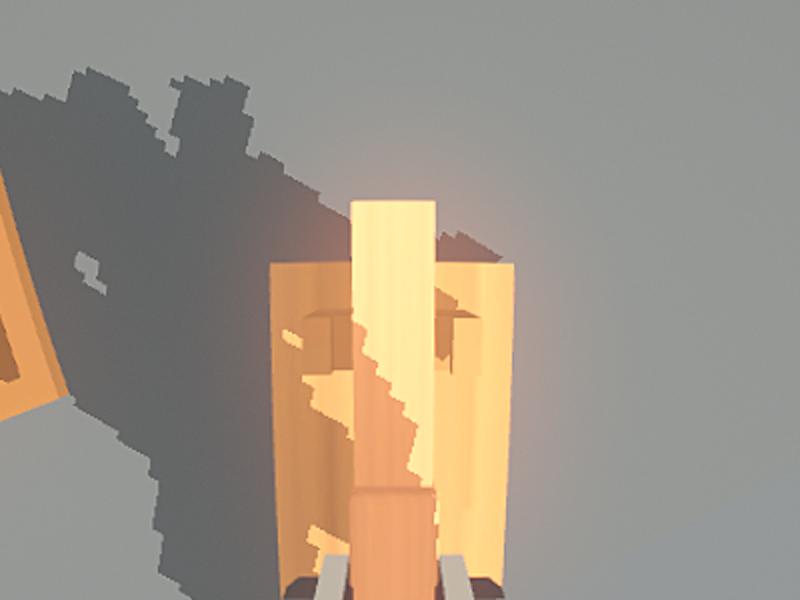

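The blade at (352–436) sits centred between the saddle cheeks (332 and 453). Lowering 3 mm and releasing.

Emit:
{"api": "apply_moves", "payload": {"motion": [[0.002,0,0,0,0,0,1],[0.0015,0,0,0,0,0,1],[0,0,0,0,0,0,1],[0,0,0,0,0,0,0.7],[0,0,0,0,0,0,0.3],[0,0,0,0,0,0,0],[0,0,0,0,0,0,0],[-0.03,0,0,0,0,0,0]]}}

```text
time_s: 24.2
ee_pos: [0.4463, -0.2349, 0.049]
tool_rot: [0.56, 0.43, 0.56, -0.433]
wrist_force: [0.6, -0.4, -0.8]
gripper_width: 0.0815
```

```bash
python3 - <<'E'
from h import *; from plant import *
o=observe(); p,r=cur(o); print(p,o["joint_positions"].round(2),o["gripper_width"])
up=np.array([.447,-.237,.2])
t=pose(CASE,[[2,0,0]])[0]; t[2]=.15; print(t)
plan(t,toolR([0,0,-1],R.from_euler('z',CASE[2]).apply([0,1,0])),15,0,o,(up,r))
E
```

```text
[ 0.44628278 -0.23486696  0.04901001] [-0.48  0.34 -0.38  0.86 -0.    2.4 ] 0.08154644522516
[ 0.61222485 -0.00254309  0.15      ]
dist 291.2 mm, rot 149.5 deg
[0.0033, 0.0146, -0.0123, -9.96, -0.01, 0.01, 0]
[0.0033, 0.0166, -0.0096, -9.96, -0.01, 0.01, 0]
[0.0033, 0.018, -0.0066, -9.96, -0.01, 0.01, 0]
[0.0033, 0.0188, -0.0034, -9.96, -0.01, 0.01, 0]
[0.0033, 0.0191, -0.0001, -9.96, -0.01, 0.01, 0]
[0.0033, 0.0189, 0.0032, -9.96, -0.01, 0.01, 0]
[0.0033, 0.018, 0.0065, -9.96, -0.01, 0.01, 0]
[0.0033, 0.0166, 0.0095, -9.96, -0.01, 0.01, 0]
[0.0033, 0.0147, 0.0122, -9.96, -0.01, 0.01, 0]
[0.0033, 0.0124, 0.0146, -9.96, -0.01, 0.01, 0]
[0.0033, 0.0097, 0.0165, -9.96, -0.01, 0.01, 0]
[0.0033, 0.0067, 0.0179, -9.96, -0.01, 0.01, 0]
[0.0033, 0.0035, 0.0188, -9.96, -0.01, 0.01, 0]
[0.0033, 0.0002, 0.0191, -9.96, -0.01, 0.01, 0]
[0.0033, -0.0031, 0.0189, -9.96, -0.01, 0.01, 0]
```

Emit:
{"api": "apply_moves", "payload": {"motion": [[-0.04,0,0,0,0,0,0],[-0.05,0,0,-8.4,0,0,0],[-0.04,0,0,-8.4,0,0,0],[0,0.01,-0.007,-8.4,0,0,0],[0,0.015,-0.008,-8.4,0,0,0],[0,0.015,-0.006,-8.4,0,0,0],[0,0.015,-0.004,-8.4,0,0,0],[0,0.015,0,-8.4,0,0,0]]}}

```text
time_s: 25.0
ee_pos: [0.4749, -0.1634, 0.1888]
tool_rot: [0.703, 0.091, 0.699, -0.094]
wrist_force: [0.0, 0.5, -0.6]
gripper_width: 0.0855
```

```bash
python3 - <<'E'
from h import *; from plant import *
import pickle
t=grab_frame("top")["pixels"][:,:,::-1]; s=grab_frame("scene")["pixels"][:,:,::-1]
cv2.imwrite("pics/s1.png",np.hstack([cv2.resize(t[245:325,380:480],(400,320),interpolation=cv2.INTER_CUBIC),cv2.resize(s[145:345,220:370],(240,320),interpolation=cv2.INTER_CUBIC)]))
o=observe(); p,r=cur(o); print(p,o["joint_positions"].round(2),o["gripper_width"])
t=pose(CASE,[[2,0,0]])[0]; t[2]=.17; print(t)
plan(t,toolR([0,0,-1],R.from_euler('z',CASE[2]).apply([0,1,0])),11,0,o)
E
```

```text
[ 0.47529344 -0.16286482  0.18869233] [-0.33  0.21 -0.16  1.19 -0.    1.51] 0.0854251989852843
[ 0.61222485 -0.00254309  0.17      ]
dist 211.7 mm, rot 89.4 deg
[0.0017, 0.0173, 0.0082, -8.13, 0.01, 0.04, 0]
[0.0017, 0.016, 0.0106, -8.13, 0.01, 0.04, 0]
[0.0017, 0.0143, 0.0127, -8.13, 0.01, 0.04, 0]
[0.0017, 0.0124, 0.0146, -8.13, 0.01, 0.04, 0]
[0.0017, 0.0102, 0.0162, -8.13, 0.01, 0.04, 0]
[0.0017, 0.0078, 0.0175, -8.13, 0.01, 0.04, 0]
[0.0017, 0.0053, 0.0184, -8.13, 0.01, 0.04, 0]
[0.0017, 0.0026, 0.019, -8.13, 0.01, 0.04, 0]
[0.0017, -0.0001, 0.0192, -8.13, 0.01, 0.04, 0]
[0.0017, -0.0028, 0.019, -8.13, 0.01, 0.04, 0]
[0.0017, -0.0055, 0.0184, -8.13, 0.01, 0.04, 0]
```

View pics/s1.png

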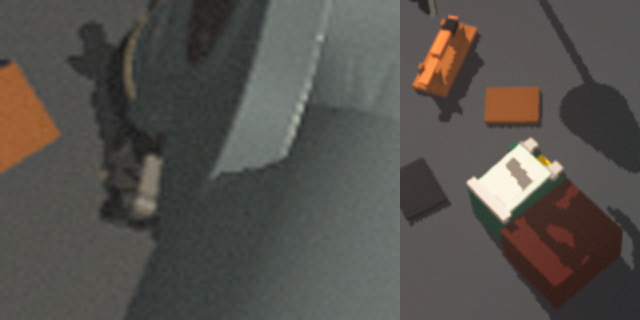

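Emit:
{"api": "apply_moves", "payload": {"motion": [[0.002,0.0173,0.0082,-8.1,0,0,0],[0.002,0.016,0.0106,-8.1,0,0,0],[0.002,0.0143,0.0127,-8.1,0,0,0],[0.002,0.0124,0.0146,-8.1,0,0,0],[0.002,0.01,0.016,-8.1,0,0,0],[0.002,0.008,0.0175,-8.1,0,0,0],[0.002,0.005,0.0184,-8.1,0,0,0],[0.002,0.0025,0.019,-8.1,0,0,0]]}}

```text
time_s: 25.9
ee_pos: [0.576, -0.0479, 0.1718]
tool_rot: [0.641, -0.302, 0.641, 0.297]
wrist_force: [-1.0, -0.6, 0.1]
gripper_width: 0.0856
```

```bash
python3 - <<'E'
from h import *; from plant import *
o=observe(); p,r=cur(o); print(p,o["joint_positions"].round(2),o["gripper_width"])
t=pose(CASE,[[2,0,0]])[0]; t[2]=.165; print(t)
plan(t,toolR([0,0,-1],R.from_euler('z',CASE[2]).apply([0,1,0])),4,0,o)
E
```

```text
[ 0.57602641 -0.04794993  0.17183654] [-0.08  0.35 -0.01  1.21 -0.01  0.62] 0.08559154700823352
[ 0.61222485 -0.00254309  0.165     ]
dist 58.5 mm, rot 24.1 deg
[0.0017, 0.0004, 0.0145, -6.03, -0.07, 0.09, 0]
[0.0017, -0.0012, 0.0145, -6.03, -0.07, 0.09, 0]
[0.0017, -0.0027, 0.0143, -6.03, -0.07, 0.09, 0]
[0.0017, -0.0042, 0.0139, -6.03, -0.07, 0.09, 0]
```

Emit:
{"api": "apply_moves", "payload": {"motion": [[0.001,0.0004,0.0145,-6,0,0,0],[0.001,-0.001,0.0145,-6,0,0,0],[0.001,-0.0025,0.014,-6,0,0,0],[0.001,-0.004,0.013,-6,0,0,0],[0,0,0,0,0,0,0],[0,0,0,0,0,0,0],[0,0,0,0,0,0,0],[0,0,0,0,0,0,0]]}}

```text
time_s: 26.7
ee_pos: [0.6121, -0.005, 0.1656]
tool_rot: [0.564, -0.426, 0.568, 0.421]
wrist_force: [-0.4, 0.4, -0.1]
gripper_width: 0.0852
```

```bash
python3 - <<'E'
from look import *
f,o,im=look("u1")
r=cur(o)[1]; p=cur(o)[0]
t=pose(CASE,[[2,0,0]])[0]; t[2]=.165
plan(t,toolR([0,0,-1],R.from_euler('z',CASE[2]).apply([0,1,0])),1,0,o)
E
```

```text
[ 0.61210055 -0.005022    0.16564005] 26.75 [ 0.7  0.7 -0. ]
dist 2.6 mm, rot 0.8 deg
[0.0006, 0.0006, 0.0024, -0.66, -0.49, 0.15, 0]
```

View pics/u1.png

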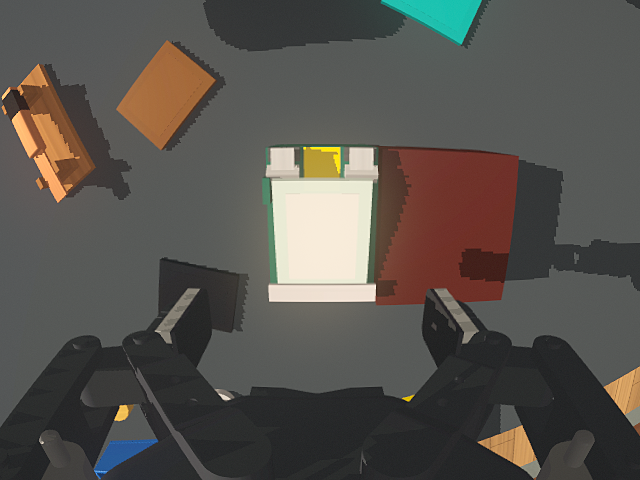

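```bash
python3 - <<'E'
from look import *
f,o=pickle.load(open("u1.pkl","rb")); im=f["pixels"][:,:,::-1]
cv2.imwrite("pics/u2.png",cv2.resize(im[135:315,250:410],None,fx=3.3333,fy=3.3333,interpolation=cv2.INTER_CUBIC))
th=np.arcsin(14/76)
def C(x,y,z):
    dx=x-38; return [38+dx*np.cos(th)+z*np.sin(th), y, 70-dx*np.sin(th)+z*np.cos(th)]
L=[[34,36,80.5],[34,-36,80.5],[46,-36,80.5],[46,36,80.5],[-56,36,70],[-56,-36,70],C(-38,30,6),C(-38,-30,6)]
print(((proj(f,pose(CASE,L),True)-[250,135])*3.3333).round(0).tolist())
E
```

```text
[[421.0, 501.0], [60.0, 504.0], [63.0, 558.0], [418.0, 555.0], [425.0, 38.0], [47.0, 42.0], [408.0, 157.0], [68.0, 160.0]]
```

View pics/u2.png

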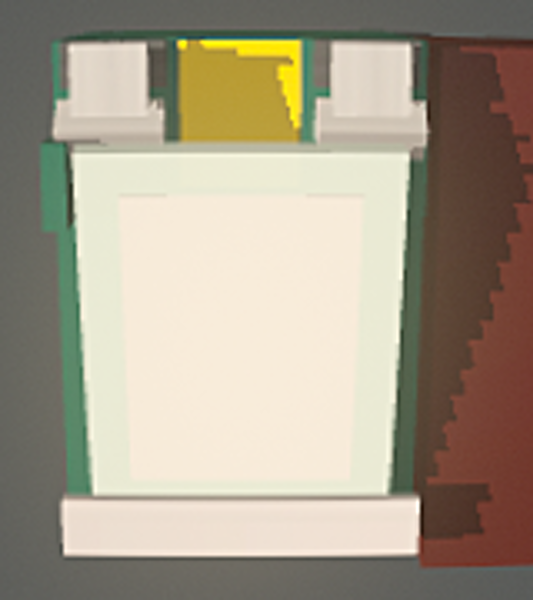

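Wrist view matches the case model to about 1–2 mm. The cover stands on the noses (front corners (72,152) and (411,152) in the crop) and is still tucked under the lip at row 495. I'll straddle its sides with open fingers.

```bash
cat > cov.py <<'E'
from h import *; from plant import *
o=observe(); p,r=cur(o)
def now():
    c,s=np.cos(CASE[2]),np.sin(CASE[2]); d=p-[CASE[0],CASE[1],0]
    m=r.as_matrix()
    print("tcp case mm",(1000*np.array([c*d[0]+s*d[1],-s*d[0]+c*d[1],d[2]])).round(1),"F",o["wrist_force"].round(1),"t",o["time_s"],"w",o["gripper_width"])
def goto(l,n,g,tilt=0):
    t=pose(CASE,[l])[0]; rz=R.from_euler('z',CASE[2]); ti=np.radians(tilt)
    plan(t,toolR(rz.apply([np.sin(ti),0,-np.cos(ti)]),rz.apply([0,1,0])),n,g,o)
E
python3 - <<'E'
from cov import *
now(); goto([-4,0.5,85],3,0)
E
```

```text
tcp case mm [  2.6  -2.4 165.6] F [ 0.7  0.7 -0. ] t 26.75 w 0.08567675396928
dist 81.0 mm, rot 0.8 deg
[0.0269, 0.0023, 0.0012, -0.22, -0.16, 0.05, 0]
[0.0269, 0.0022, 0.0011, -0.22, -0.16, 0.05, 0]
[0.0269, 0.0022, 0.001, -0.22, -0.16, 0.05, 0]
```

Emit:
{"api": "apply_moves", "payload": {"motion": [[0.022,0.002,0.001,-0.2,-0.2,0,0],[0.025,0.002,0.001,-0.2,-0.2,0,0],[0.02,0.002,0.001,-0.2,0,0,0],[0.008,0,0,0,0,0,0],[0,0,0,0,0,0,0],[0,0,0,0,0,0,0],[0,0,0,0,0,0,0],[0,0,0,0,0,0,0]]}}

```text
time_s: 27.55
ee_pos: [0.6087, -0.0033, 0.093]
tool_rot: [0.568, -0.427, 0.564, 0.421]
wrist_force: [0.5, -0.9, -0.1]
gripper_width: 0.0856
```

```bash
python3 - <<'E'
from look import *
f,o,im=look("v1")
from cov import *
now(); goto([-4,0,70],3,0)
E
```

```text
[ 0.60884303 -0.00326948  0.09310781] 27.6 [-0.4 -0.1  1.2]
tcp case mm [-1.1 -1.6 93.1] F [-0.4 -0.1  1.2] t 27.6 w 0.08564223239709629
dist 23.4 mm, rot 0.8 deg
[0.0077, 0.0011, 0.0005, -0.19, 0.01, 0.19, 0]
[0.0077, 0.001, 0.0005, -0.19, 0.01, 0.19, 0]
[0.0077, 0.001, 0.0005, -0.19, 0.01, 0.19, 0]
```

View pics/v1.png

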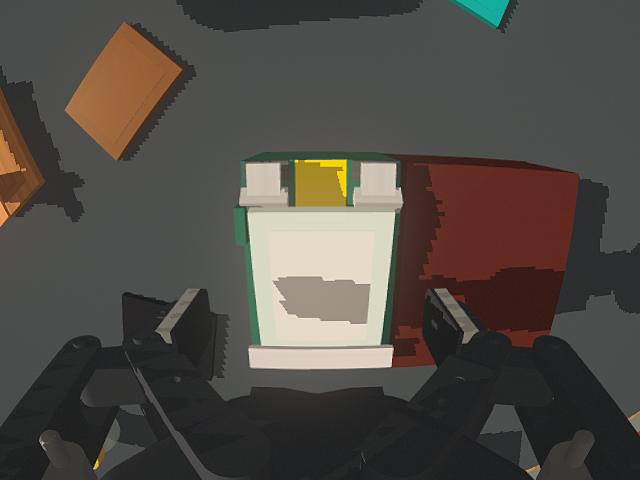

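Emit:
{"api": "apply_moves", "payload": {"motion": [[0.007,0.001,0.001,-0.2,0,0.2,0],[0.007,0.001,0.0005,-0.2,0,0.2,0],[0.005,0.001,0,-0.2,0,0.2,0],[0.003,0,0,0,0,0,0],[0,0,0,0,0,0,0.1],[0,0,0,0,0,0,0.15],[0,0,0,0,0,0,0.2],[0,0,0,0,0,0,0.2]]}}

```text
time_s: 28.4
ee_pos: [0.6066, -0.0007, 0.0695]
tool_rot: [0.563, -0.427, 0.564, 0.428]
wrist_force: [-0.5, -0.1, 0.8]
gripper_width: 0.0682
```

```bash
python3 - <<'E'
from look import *
f,o,im=look("x1")
cv2.imwrite("pics/x2.png",cv2.resize(im[130:430,120:520],(800,600),interpolation=cv2.INTER_CUBIC))
from cov import *
now(); goto([-4,0,70],1,0)
E
```

```text
[ 0.60661153 -0.00068344  0.06954179] 28.45 [-0.2  0.1  0.5]
tcp case mm [-3.9  0.3 69.5] F [-0.2  0.1  0.5] t 28.45 w 0.06823622012951615
dist 0.5 mm, rot 0.1 deg
[-0.0005, 0.0001, -0.0003, 0.1, 0.03, -0.06, 0]
```

View pics/x2.png

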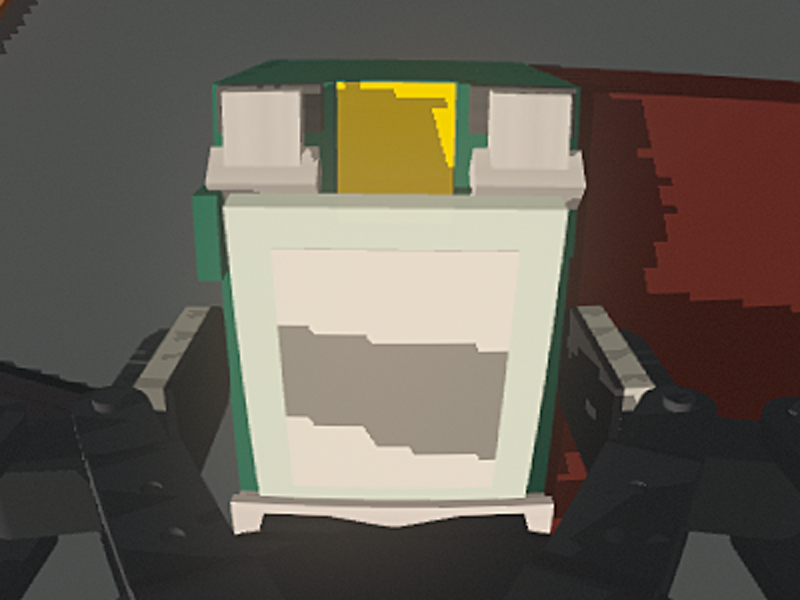

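The fingers straddle the freed cover evenly, at about 68 mm opening. Clamping its sides.

Emit:
{"api": "apply_moves", "payload": {"motion": [[0,0,0,0,0,0,0.27],[0,0,0,0,0,0,0.29],[0,0,0,0,0,0,0.31],[0,0,0,0,0,0,0.33],[0,0,0,0,0,0,0.36],[0,0,0,0,0,0,0.36],[-0.001,0,0.002,0,0,0,0.36],[0,0,0.004,0,0,0,0.36]]}}

```text
time_s: 29.25
ee_pos: [0.6084, 0.005, 0.0713]
tool_rot: [0.564, -0.427, 0.563, 0.427]
wrist_force: [-0.2, 0.6, -0.3]
gripper_width: 0.0578
```

```bash
python3 - <<'E'
from look import *
f,o,im=look("y1")
cv2.imwrite("pics/y2.png",cv2.resize(im[130:430,120:520],(800,600),interpolation=cv2.INTER_CUBIC))
from cov import *
now(); goto([-4,40,70.5],4,0.36)
E
```

```text
[0.60862398 0.00566765 0.07120613] 29.3 [ 0.1  0.7 -0.1]
tcp case mm [-3.7  6.9 71.2] F [ 0.1  0.7 -0.1] t 29.3 w 0.05777817344792409
dist 33.1 mm, rot 0.1 deg
[0.0002, 0.0001, 0.0083, 0.02, 0.01, -0.0, 0.36]
[0.0002, 0.0001, 0.0083, 0.02, 0.01, -0.0, 0.36]
[0.0002, 0.0001, 0.0083, 0.02, 0.01, -0.0, 0.36]
[0.0002, 0.0001, 0.0083, 0.02, 0.01, -0.0, 0.36]
```

View pics/y2.png

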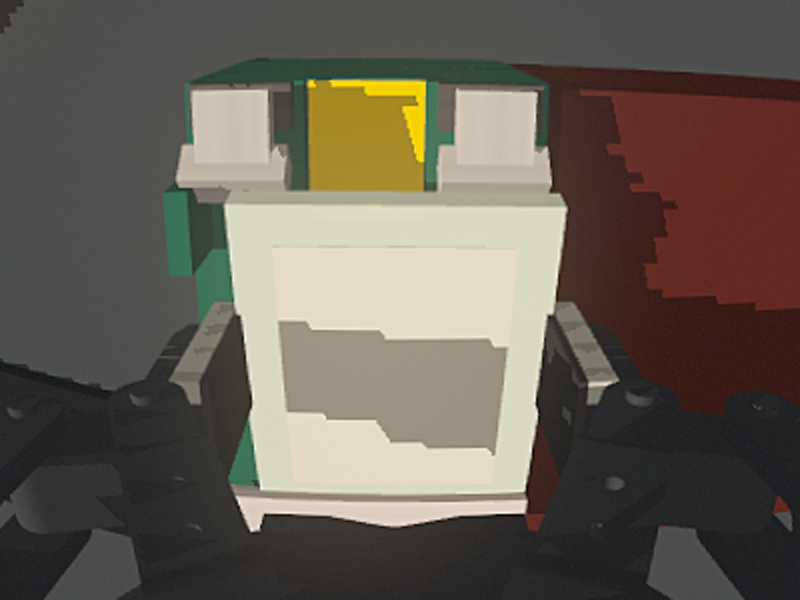

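Clamped, and the cover is moving along the lip with the fingers at negligible force. Continuing.

Emit:
{"api": "apply_moves", "payload": {"motion": [[0,0,0.006,0,0,0,0.36],[0,0,0.007,0,0,0,0.36],[0,0,0.007,0,0,0,0.36],[0,0,0.007,0,0,0,0.36],[0,0,0.007,0,0,0,0.36],[0,0,0.005,0,0,0,0.36],[0,0,0,0,0,0,0.36],[0,0,0,0,0,0,0.36]]}}

```text
time_s: 30.1
ee_pos: [0.6205, 0.0481, 0.0709]
tool_rot: [0.563, -0.427, 0.563, 0.428]
wrist_force: [0.1, -0.3, -0.7]
gripper_width: 0.0581
```

```bash
python3 - <<'E'
from look import *
f,o,im=look("z1")
cv2.imwrite("pics/z2.png",cv2.resize(im[130:430,120:520],(800,600),interpolation=cv2.INTER_CUBIC))
from cov import *
now(); goto([-4,89,71],5,0.36)
E
```

```text
[0.620462   0.0479834  0.07091383] 30.15 [ 0.2 -0.1 -0.8]
tcp case mm [-3.8 50.9 70.9] F [ 0.2 -0.1 -0.8] t 30.15 w 0.058016431011819976
dist 38.1 mm, rot 0.2 deg
[-0.0, 0.0, 0.0076, 0.04, 0.01, -0.0, 0.36]
[-0.0, 0.0, 0.0076, 0.04, 0.01, -0.0, 0.36]
[-0.0, 0.0, 0.0076, 0.04, 0.01, -0.0, 0.36]
[-0.0, 0.0, 0.0076, 0.04, 0.01, -0.0, 0.36]
[-0.0, 0.0, 0.0076, 0.04, 0.01, -0.0, 0.36]
```

View pics/z2.png

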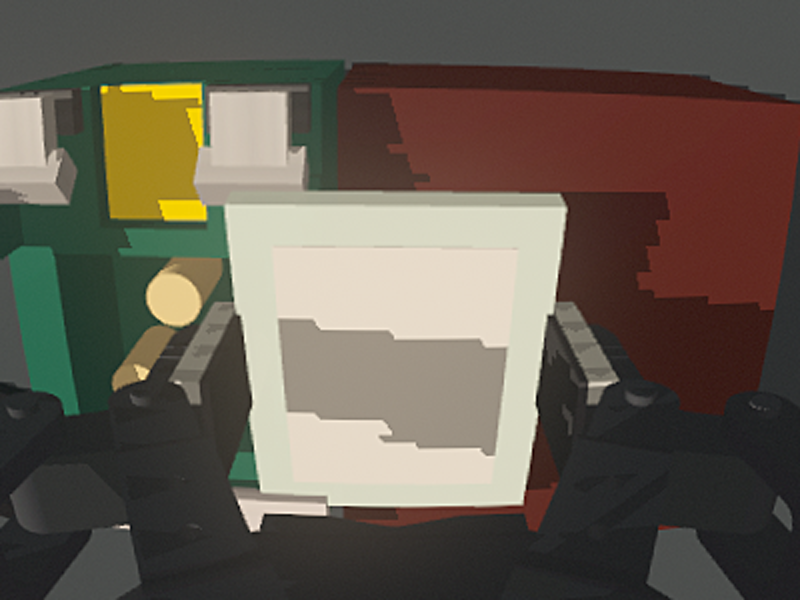

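Emit:
{"api": "apply_moves", "payload": {"motion": [[0,0,0.006,0,0,0,0.36],[0,0,0.007,0,0,0,0.36],[0,0,0.007,0,0,0,0.36],[0,0,0.007,0,0,0,0.36],[0,0,0.006,0,0,0,0.36],[0,0,0.002,0,0,0,0.36],[0,0,0,0,0,0,0.36],[0,0,0,0,0,0,0.36]]}}

```text
time_s: 30.95
ee_pos: [0.6304, 0.0846, 0.0707]
tool_rot: [0.563, -0.427, 0.563, 0.428]
wrist_force: [-1.0, -0.1, 0.1]
gripper_width: 0.0576
```

```bash
python3 - <<'E'
from look import *
f,o,im=look("A1")
cv2.imwrite("pics/A2.png",cv2.resize(im[130:430,120:520],(800,600),interpolation=cv2.INTER_CUBIC))
s=grab_frame("scene")["pixels"][:,:,::-1]; cv2.imwrite("pics/A3.png",cv2.resize(s[200:350,240:390],(600,600),interpolation=cv2.INTER_CUBIC))
from cov import *
now(); goto([-4,89,71],5,0.36,0)
E
```

```text
[0.63040539 0.08453396 0.07074687] 31.0 [ 0.2 -0.4 -0.5]
tcp case mm [-4.1 88.6 70.8] F [ 0.  -0.6 -0.5] t 31.05 w 0.058036343051905456
dist 0.4 mm, rot 0.2 deg
[-0.0, -0.0, 0.0001, 0.03, 0.01, -0.01, 0.36]
[-0.0, -0.0, 0.0001, 0.03, 0.01, -0.01, 0.36]
[-0.0, -0.0, 0.0001, 0.03, 0.01, -0.01, 0.36]
[-0.0, -0.0, 0.0001, 0.03, 0.01, -0.01, 0.36]
[-0.0, -0.0, 0.0001, 0.03, 0.01, -0.01, 0.36]
```

View pics/A2.png

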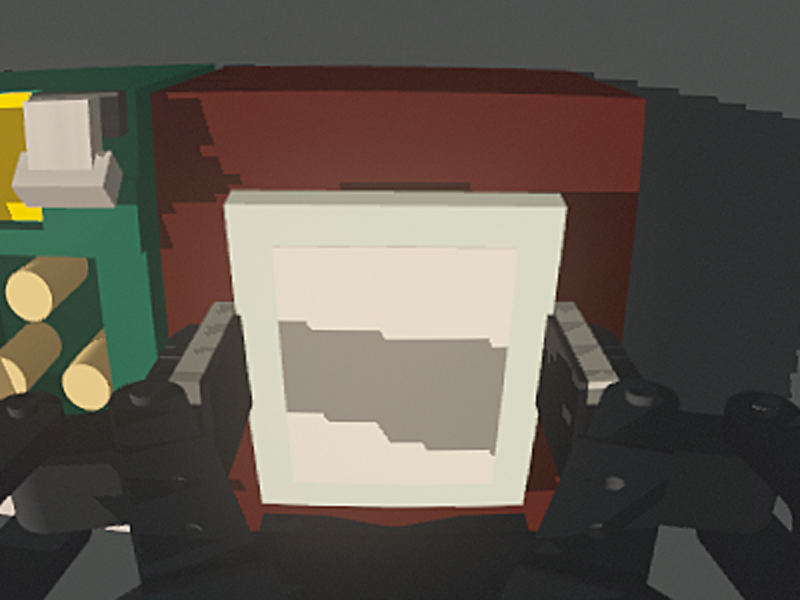

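View pics/A3.png

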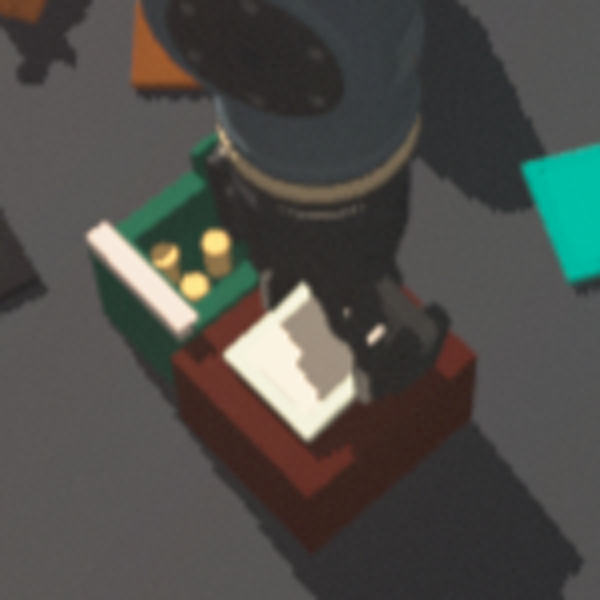

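Cover is over the block, still nose-up by ~10°. Levelling with a tool tilt while lowering a few mm.

```bash
python3 - <<'E'
from cov import *
now(); goto([-3,89,66],5,0.36,10)
E
```

```text
tcp case mm [-4.1 88.6 70.8] F [ 0.  -0.6 -0.5] t 31.05 w 0.058036343051905456
dist 4.9 mm, rot 10.0 deg
[0.001, -0.0002, 0.0001, 0.03, 0.01, -2.01, 0.36]
[0.001, -0.0002, 0.0001, 0.03, 0.01, -2.01, 0.36]
[0.001, -0.0002, 0.0001, 0.03, 0.01, -2.01, 0.36]
[0.001, -0.0001, 0.0001, 0.03, 0.01, -2.01, 0.36]
[0.001, -0.0001, 0.0001, 0.03, 0.01, -2.01, 0.36]
```

Emit:
{"api": "apply_moves", "payload": {"motion": [[0,0,0,0,0,-2,0.36],[0,0,0,0,0,-2,0.36],[0,0,0,0,0,-2,0.36],[0.001,0,0,0,0,-2,0.36],[0.001,0,0,0,0,-2,0.36],[0.001,0,0,0,0,0,0.36],[0,0,0,0,0,0,0.36],[0,0,0,0,0,0,0.36]]}}

```text
time_s: 31.85
ee_pos: [0.6307, 0.0819, 0.0681]
tool_rot: [0.6, -0.475, 0.523, 0.375]
wrist_force: [-0.6, 0.0, 0.2]
gripper_width: 0.0579
```

```bash
python3 - <<'E'
from look import *
f,o,im=look("B1")
cv2.imwrite("pics/B2.png",cv2.resize(im[130:430,120:520],(800,600),interpolation=cv2.INTER_CUBIC))
from cov import *
now(); goto([-3,89,65],1,0.36,10)
E
```

```text
[0.63092992 0.08192518 0.06811416] 31.9 [ 0.1  0.  -0.2]
tcp case mm [-2.9 86.4 68.1] F [ 0.1  0.  -0.2] t 31.9 w 0.05812147436532792
dist 4.1 mm, rot 0.3 deg
[0.0031, 0.0006, 0.0026, -0.05, 0.05, 0.27, 0.36]
```

View pics/B2.png

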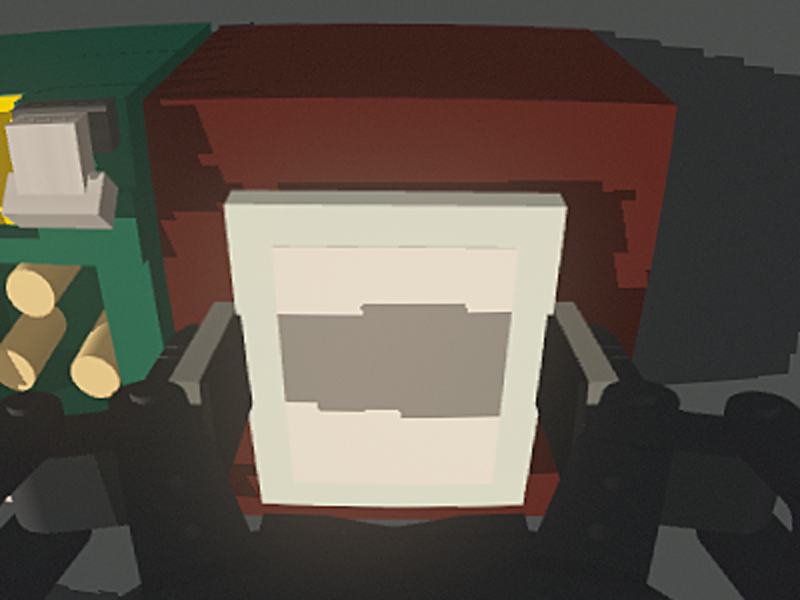

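Emit:
{"api": "apply_moves", "payload": {"motion": [[0.001,0,0.001,0,0,0,0.36],[0.001,0,0.001,0,0,0,0.36],[0.001,0,0,0,0,0,0.36],[0.001,0,0,0,0,0,0.36],[0,0,0,0,0,0,0.36],[0,0,0,0,0,0,0.36],[0,0,0,0,0,0,0.36],[0,0,0,0,0,0,0.36]]}}

```text
time_s: 32.7
ee_pos: [0.633, 0.0838, 0.066]
tool_rot: [0.6, -0.475, 0.523, 0.375]
wrist_force: [-1.4, 0.0, 2.7]
gripper_width: 0.058
```

```bash
python3 - <<'E'
from look import *
f,o,im=look("C1")
cv2.imwrite("pics/C2.png",cv2.resize(im[130:430,120:520],(800,600),interpolation=cv2.INTER_CUBIC))
from cov import *
now()
E
```

```text
[0.63298038 0.08375302 0.06599033] 32.75 [-0.2  0.2  1.6]
tcp case mm [-1.5 88.7 66. ] F [-0.2  0.2  1.6] t 32.75 w 0.0580532039021623
```

View pics/C2.png

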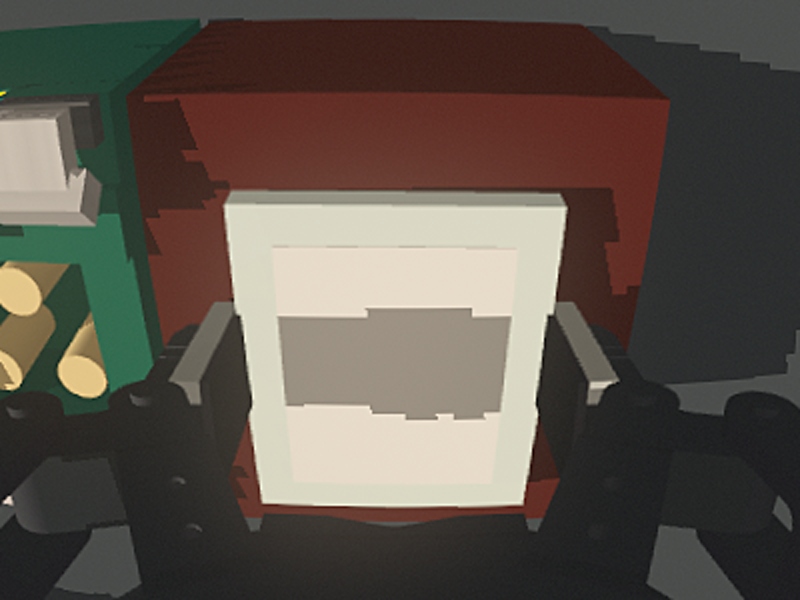

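A contact force of 1.5–2.7 N shows the bottom is at the block. Releasing gently.

Emit:
{"api": "apply_moves", "payload": {"motion": [[0,0,0,0,0,0,0.3],[0,0,0,0,0,0,0.25],[0,0,0,0,0,0,0.15],[0,0,0,0,0,0,0.05],[0,0,0,0,0,0,0],[0,0,0,0,0,0,0],[-0.015,0,0,0,0,0,0],[-0.03,0,0,0,0,0,0]]}}

```text
time_s: 33.55
ee_pos: [0.623, 0.0853, 0.1065]
tool_rot: [0.598, -0.474, 0.526, 0.376]
wrist_force: [-0.1, 0.6, 1.6]
gripper_width: 0.0854
```

Emit:
{"api": "apply_moves", "payload": {"motion": [[-0.04,0,0,0,0,2,0],[-0.04,0,0,0,0,4,0],[-0.03,0,0,0,0,4,0],[0,-0.03,0,0,0,0,0],[0,0,0,0,0,0,0],[0,0,0,0,0,0,0],[0,0,0,0,0,0,0],[0,0,0,0,0,0,0]]}}

```text
time_s: 34.35
ee_pos: [0.6361, 0.0818, 0.2234]
tool_rot: [0.562, -0.425, 0.565, 0.428]
wrist_force: [0.7, -0.4, 0.3]
gripper_width: 0.0856
```

```bash
python3 - <<'E'
from look import *
f,o,im=look("D1")
s=grab_frame("scene")["pixels"][:,:,::-1]; cv2.imwrite("pics/D3.png",cv2.resize(s[140:340,220:420],(600,600),interpolation=cv2.INTER_CUBIC))
def C(x,y,z): return [x,y+88,69+z]
L=[C(-38,-30,6),C(-38,30,6),C(38,30,6),C(38,-30,6)]
print(proj(f,pose(CASE,L),True).round(0).tolist())
from cov import *
now()
E
```

```text
[0.63603203 0.08180295 0.22340936] 34.4 [ 0.4 -0.3 -0.8]
[[279.0, 170.0], [356.0, 170.0], [354.0, 262.0], [281.0, 262.0]]
tcp case mm [  2.1  87.7 223.6] F [-0.9 -0.2 -0.9] t 34.45 w 0.08561256287653005
```

View pics/D1.png

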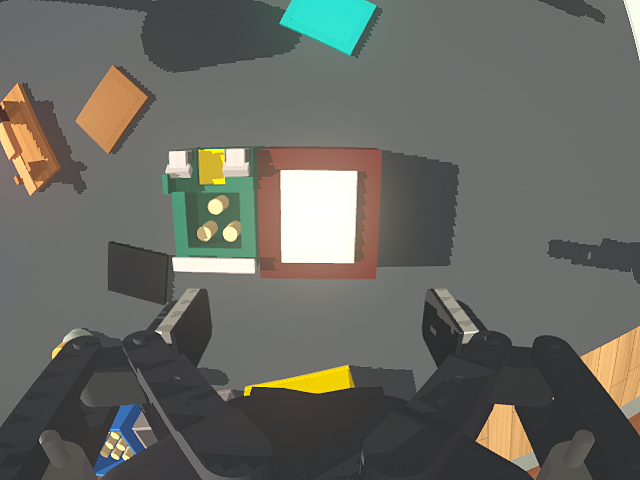

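View pics/D3.png

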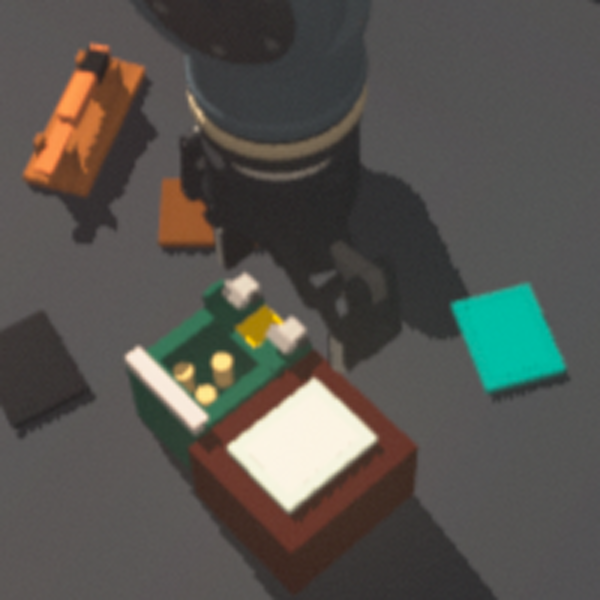

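The cover's corners at (280,170), (357,170), (355,263) and (281,263) fit a flat pose at case y=88 mm to about 1 px. The pick lies in its saddles, all three ferrules stand, and nothing is touched.

```bash
python3 -c "
from plant import *
print(job_done())"
```

```text
the job is handed in; nothing more can be done
None
```

The job is done and handed in at about 34.5 s of the 61 s allowed; the hand-in gave no verdict. I pried the cover up with the pick until its front edge cleared both catches, then put the pick back on its rest. With the gripper on its sides, I slid the freed cover along the lip onto the rosewood block and released it.

**Last checks, from the wrist and scene pictures:**
- **Cover:** it lies flat on the block, with its corners within about 1 px of a flat pose centred 88 mm from the case's centre line. The block's centre is at about 89 mm.
- **Pick:** it rests level in its saddles.
- **Everything else:** all three ferrules are standing, the block looks unmoved, and the gripper is open and clear. I did not re-measure the small bystanders; the arm stayed away from them.

**What did not go to plan:**
- **Joint limit:** joint 6 stopped at its limit while I carried the pick to the case. That took a full turn in free air, and another on the way back.
- **Pry height:** the last pry step lifted the cover's front edge to about 26 mm instead of the 17–18 mm I aimed for. It stayed hooked under the lip, and I lowered it onto the catch noses.
- **Fit:** my fits of the case from different cameras disagreed by about 1.3° in yaw and 1–2 mm in position. I used a value in between, and it held up at the notch and at the grasp.

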